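# Put the check weights back in their hook-drawn store

### The job

The steel check weights standing on the worktop belong in the low white store. With the hook key, reach under the store's roof, drop the tip into the hidden eye of the closed tray and draw the tray out fully; stand every weight that is there upright in its own pocket (each pocket is made for one size), then push the loaded tray all the way home again and finish with the hook lying in its holder. Leave the slide box and the carton behind the work alone.

Things in the scene. Friction and masses are not known exactly. Their poses are not given: they have to be found in the camera images.
- weight_store: fixed low white cabinet, 246 long x 92 wide, top 82 mm up, open at its front end, which faces the robot's left (+y). Origin on the worktop under the middle of the roof's front edge; x points horizontally out of the opening (the way the tray is pulled), z up. The roof (underside 72 mm up) overhangs the closed tray like a ledge; side walls, 72 apart inside, begin 68 mm behind the roof's front edge.
- tray (a joint): slide of the store's grey tray along the store's x: 0 = home, 0.235 m = fully out; stays where left (about 2 N friction). Tray 174 long x 62 wide, 8 to 26 mm above the worktop; its front end is 56 mm behind the roof's front edge when home. It carries the eye and four pockets in a row along x.
- eye (a point): centre of the steel eye on the tray's front end, a ring lying flat (hole vertical): hole 20 mm across, bar 6 mm thick, from 14 to 20 mm above the worktop; this point is 17 mm up, moves with the tray and lies 40 mm behind the roof's front edge, under it, when the tray is home. Axes as the store's.
- hook: loose hook key, 120 g: black block handle 70 long (x) x 26 wide (y) x 34 high (z); a 7 mm steel rod leaves its front end along x, axis 28 mm above the handle's underside, and is bent straight down at its end to the level of that underside, so the hook stands level on the worktop, even with its tip in the eye. Origin: middle of the handle's underside; x to the tip, z up.
- hook_tip (a point): lowest point of the hook's bent-down end, 110 mm ahead (+x) of the hook's origin and level with the handle's underside; the end is 7 mm thick and 24 mm of it are free below the rod
- hook_holder: fixed grey open box that holds the hook's handle: 90 x 44 mm outside, 80 x 34 inside, walls 14 mm high, floor 5 mm thick. Origin on the worktop at its centre, x along its length; at the start the hook lies in it with its tip towards the holder's +x, the rod passing over the end wall
- holder_floor (a point): centre of the holder's inner floor, 5 mm above the worktop; the hook's origin comes here when it lies in the holder
- weight_a: loose steel check weight, the largest of four: upright disc 44 mm in diameter and 18 mm high with a lifting knob on top, 16 mm in diameter from 23 to 34 mm above the underside (thinner neck below). Origin at the centre of its underside, z up. May be absent.
- pocket_a (a point): centre of the floor, 12 mm above the worktop, of the largest round pocket in the tray (47 mm across, 14 mm deep, rim 26 mm above the worktop), made for weight_a; 201 mm behind the roof's front edge when the tray is home, 34 mm ahead of it when fully out
- weight_b: loose steel check weight, the second largest of four: upright disc 37 mm in diameter and 18 mm high with a lifting knob on top, 16 mm in diameter from 23 to 34 mm above the underside (thinner neck below). Origin at the centre of its underside, z up. May be absent.
- pocket_b (a point): centre of the floor, 12 mm above the worktop, of the second largest round pocket in the tray (40 mm across, 14 mm deep, rim 26 mm above the worktop), made for weight_b; 152 mm behind the roof's front edge when the tray is home, 83 mm ahead of it when fully out
- weight_c: loose steel check weight, the third largest of four: upright disc 30 mm in diameter and 18 mm high with a lifting knob on top, 16 mm in diameter from 23 to 34 mm above the underside (thinner neck below). Origin at the centre of its underside, z up. May be absent.
- pocket_c (a point): centre of the floor, 12 mm above the worktop, of the third largest round pocket in the tray (33 mm across, 14 mm deep, rim 26 mm above the worktop), made for weight_c; 110 mm behind the roof's front edge when the tray is home, 125 mm ahead of it when fully out
- weight_d: loose steel check weight, the smallest of four: upright disc 24 mm in diameter and 18 mm high with a lifting knob on top, 16 mm in diameter from 23 to 34 mm above the underside (thinner neck below). Origin at the centre of its underside, z up. May be absent.
- pocket_d (a point): centre of the floor, 12 mm above the worktop, of the smallest round pocket in the tray (27 mm across, 14 mm deep, rim 26 mm above the worktop), made for weight_d; 75 mm behind the roof's front edge when the tray is home, 160 mm ahead of it when fully out
- slide_box: bystander: light grey closed slide box 92 x 125 x 40 mm behind the work; origin at the centre of its underside
- swab_box: bystander: orange and white carton 62 x 89 x 75 mm behind the work; origin at the centre of its underside
Not all that is in view belongs to the job. Leave any black look-alike of the weight_d alone.

How it is judged:
By the outcome, as a careful person would: the job done as asked, in the order asked, and still so for the second after the job is handed in, with the robot touching nothing.
Of weight_a, weight_b, weight_c, weight_d only 2 to 4 are there at a start; the rules pass over those that are not, and their reading is None.
At some moment in a run one of weight_a, weight_b, weight_c, weight_d may be knocked a few centimetres aside while the robot is not near it.
Once in a run the grip may slacken for a moment while it holds something.
It also fails if it takes over 210 s, if anything falls off the work surface, if the arm or the gripper's body presses on something with over 40 N, if the wrist force passes 120 N, or if a joint passes its speed limit or range.

### The arm

A 6-joint arm with a two-finger parallel gripper is mounted at the origin on a cart in front of the work surface, level with it; the furniture and walls round the work are solid. World frame = base frame: x ahead of the robot, y to its left, z up, the work surface at z = 0. Lengths are in mm, angles in rad, forces in N, time in s.
With the tool pointing down it reaches from about 350 to 975 mm from the base axis. Payload 7.1 kg.
Tool frame: the origin (TCP) lies midway between the tips of the shut fingers; the grasp point (between the pads) lies 19 mm behind it (ctrl.grasp_offset is the distance from the TCP to the grasp point, in mm); z points along the fingers, y is the line along which they close (so a half turn about z gives the same grasp; the last joint's range is limited). The gripper opens to 88 mm and grips with 3 to 60 N. Pads are 20 mm wide; open, the fingers measure 115 mm over their backs; the gripper's body (75 mm by 178 mm) begins 61 mm behind the grasp point.
Start: joints at [-1.329, 0.423, 1.63, -0, 1.089, -0.019], TCP at [161.177, -603.843, 190.075] pointing down, gripper open.
Joint ranges: [-3, 3], [-0.9, 2.11], [0.09, 2.58], [-1.31, 4.45], [0.11, 2.69], [-2.54, 2.54]. Speed limits (rad/s): [2.39, 2.39, 3.01, 3.14, 3.14, 3.14].

### API

Orientations are given as a rotation vector (axis times angle).
In Python, from workcell import ctrl gives the robot as it stands. The module is installed in compiled form; this text tells all that it offers.
- The arm moves only by the tool servo_tool, never from a script. Its argument "rows" is a list of rows, each a list of 7 numbers: the turn, a rotation vector about the tool's x, y, z as a fraction of full scale, then the shift along the tool's x, y, z as a fraction of full scale, then the finger opening in mm, from 0 to 87.8. A call has 1 to 10 rows; each row is the pose to reach, as a shift and turn from the pose commanded when the call began, along the tool's axes at that moment; what a row does not reach only later rows make up. Full scale, the value 1, is 20 cm for a shift and 1.5 rad for a turn. A row lasts 1/8 s, in which the tool goes at most 62.5 mm and 10.7 degrees, less where a joint would pass 70% of its speed; a pose out of reach is approached as far as the arm can. A call with a number of a shift or a turn outside -1 to 1 is refused whole. A call with a gripper value outside its range is refused whole. The fingers move at their own pace and stop on an object; the grip force is fixed at half the most. Time passes only in rows, so rows that repeat a pose let the fingers close. It gives the time, the measured TCP pose, the force, the opening and the grip force at its end, in the units of the state.
- ctrl.get_obs(): the state, without advancing time (a new reading comes with each control period).
- ctrl.get_image(name): name is "scene" or "side" or "wrist"; returns (picture, depth): 480x640x3 uint8, red, green, blue; 480x640 float32, mm along the optical axis (not along the pixel's ray), 0 where there is no reading.
- ctrl.camera_info(name): a dict with "intrinsics" (3x3 intrinsics, pixels), "R" (3x3) and "t" (3): a world point X has camera coordinates R X + t. Camera axes: x right, y down, z forward; pixel columns grow to the right and rows downward; lengths in mm; the calibration is good to about 2 mm. A picture is of the moment at which its call begins: read the wrist's pose just before it. camera_info takes no time and is no camera call; for the wrist camera it gives the pose at the moment of the call.
- ctrl.close_job(): hands the job in; it is judged then, once.
The state is a dict: "t": time; "qpos": joint angles; "qvel": joint speeds; "joint_torque": joint torques, N m; "ee_pos": TCP position; "orientation": TCP orientation; "ft_force": force on the tool from outside, world axes, zero at the start; "moment": the same for the moment, N m; "width": finger opening in mm; "grasp_force": force on a finger pad.
Only numpy, scipy, OpenCV 4.12 (cv2) and the standard library are available. Lean on these libraries where they do the work, as an engineer would, in place of code of your own. Each camera call takes 0.05 s, during which the arm holds its last target. There are 200 camera calls.

## Working session

There is one attempt and no reset: what is moved stays moved. The work goes in short steps, Python scripts to look and compute and a tool call to move; the robot and the scene stay as the last step left them, time stands still between calls to the robot, and variables do not carry over. Pictures are saved under pics/ and viewed, at most 16 in all, crops included, and the job is handed in when it is done.

Besides the shell and the picture viewer there is one more tool, called as name([rows], argument=value, ...), one row to a line, values as JSON. servo_tool: Moves the arm, as the interface text tells. Its arguments: {"type":"object","properties":{"rows":{"type":"array","items":{"type":"array","items":{"type":"number"}}}},"required":["rows"]}

```bash
mkdir -p pics; cat > h.py <<'E'
import numpy as np, cv2
from workcell import ctrl
from scipy.spatial.transform import Rotation as Ro
def snap(n,fn=None):
    info=ctrl.camera_info(n); im,d=ctrl.get_image(n)
    if fn: cv2.imwrite('pics/'+fn,im[:,:,::-1])
    return im,d,info
def ray(info,u,v,z):
    K,R,t=map(np.array,(info['intrinsics'],info['R'],info['t']))
    c=-R.T@t; r=R.T@np.linalg.inv(K)@np.array([u,v,1.]); return c+r*(z-c[2])/r[2]
def cloud(d,info):
    K,R,t=map(np.array,(info['intrinsics'],info['R'],info['t']))
    v,u=np.mgrid[:480,:640]; p=np.stack([(u-K[0,2])/K[0,0]*d,(v-K[1,2])/K[1,1]*d,d],-1)
    return (p-t)@R
def proj(info,X):
    K,R,t=map(np.array,(info['intrinsics'],info['R'],info['t']))
    p=K@(R@np.array(X,float)+t); return p[:2]/p[2]
def go(x,y,z,yaw=None):
    """fractions for a tool-down target; yaw = direction angle (rad) of tool y axis, mod pi"""
    o=ctrl.get_obs(); R=Ro.from_rotvec(o['orientation']).as_matrix(); p=np.array(o['ee_pos'])
    s=R.T@(np.array([x,y,z])-p)/200
    Z=np.array([0,0,-1.])
    y0=np.arctan2(R[1,1],R[0,1])
    if yaw is None: yw=y0
    else: yw=yaw+np.pi*np.round((y0-yaw)/np.pi)
    Y=np.array([np.cos(yw),np.sin(yw),0]); T=np.stack([np.cross(Y,Z),Y,Z],1)
    w=Ro.from_matrix(R.T@T).as_rotvec()/1.5
    print('turn',w.round(4),'shift',s.round(4),'yaw0',round(y0,4),'t',o['t'],'q6',o['qpos'][5])
E
python3 - <<'E'
from h import *
for n in('scene','side','wrist'):
    im,d,i=snap(n,n+'0.png'); print(n,(-np.array(i['R']).T@i['t']).round(),np.array(i['intrinsics'])[0,0],np.array(i['R'])[2].round(2))
o=ctrl.get_obs();print(o['t'],o['orientation'],ctrl.grasp_offset)
E
```

```text
scene [-309.  899.  611.] 519.9382692868284 [ 0.62 -0.67 -0.4 ]
side [ 184. 1033.  555.] 462.93632082020855 [ 0.28 -0.87 -0.41]
wrist [ 228. -586.  383.] 350.66055425457444 [-0.25 -0.06 -0.97]
0.15 [-3.11380641e+00 -4.08353906e-01  1.67577313e-04] 18.700000000000003
```

View pics/scene0.png

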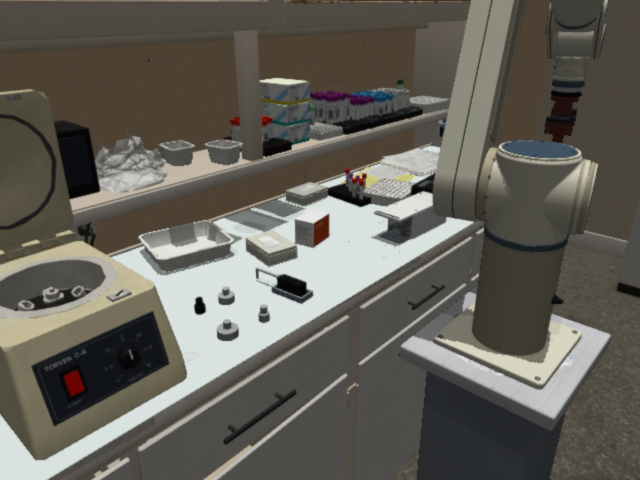

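View pics/side0.png

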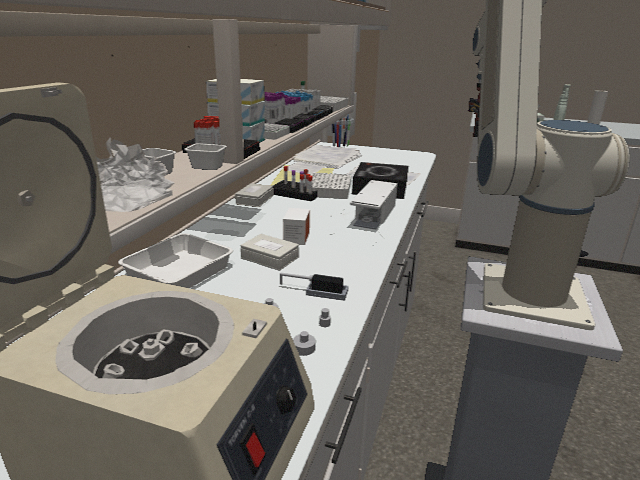

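The scene view shows grey weights at about (227,330), (226,296) and (264,313), a black look-alike at (200,305), the hook in its holder at (290,288), and the store at (410,215). I'll measure them from the depth.

```bash
python3 - <<'E'
from h import *
im,d,i=snap('scene'); C=cloud(d,i); np.save('c.npy',C)
for n,u,v,z in [('w1',227,322,34),('w2',226,289,34),('w3',264,307,34),('blk',200,299,34),('handle',292,281,39),('rodend',257,270,33)]:
    print(n,ray(i,u,v,z).round(),C[v,u].round(), C[v+2,u].round())
# store roof
m=(abs(C[...,2]-82)<5)&(C[...,0]>300)&(C[...,1]>-450)&(C[...,1]<100)&(d>0)
n,l,s,c=cv2.connectedComponentsWithStats(m.astype('uint8'))
for k in range(1,n):
    if s[k,4]>60:
        P=C[l==k]; print('roof',s[k],c[k],P.mean(0).round(),cv2.minAreaRect(P[:,:2].astype('float32')))
E
python3 - <<'E'
import cv2
a=cv2.imread('pics/scene0.png')
cv2.imwrite('pics/c1.png',cv2.resize(a[180:360,180:460],None,fx=2.85,fy=2.85,interpolation=cv2.INTER_CUBIC))
E
```

```text
w1 [423. 367.  34.] [420. 369.  36.] [420. 369.  32.]
w2 [530. 283.  34.] [528. 285.  36.] [529. 285.  30.]
w3 [410. 278.  34.] [408. 280.  36.] [407. 281.  31.]
blk [538. 349.  34.] [535. 350.  36.] [538. 349.  30.]
handle [439. 165.  39.] [438. 166.  40.] [432. 172.  39.]
rodend [549. 174.  33.] [552. 171.  31.] [557. 168.  23.]
roof [183 165 127  41 370] [241.32702703 185.95405405] [ 959. -136.   82.] ((957.8911743164062, -173.13531494140625), (16.623411178588867, 543.20166015625), 0.235171377658844)
roof [374 193  59  28 877] [406.60433295 206.67502851] [ 450. -319.   82.] ((451.5139465332031, -334.9372253417969), (227.32730102539062, 94.08804321289062), 88.08952331542969)
```

View pics/c1.png

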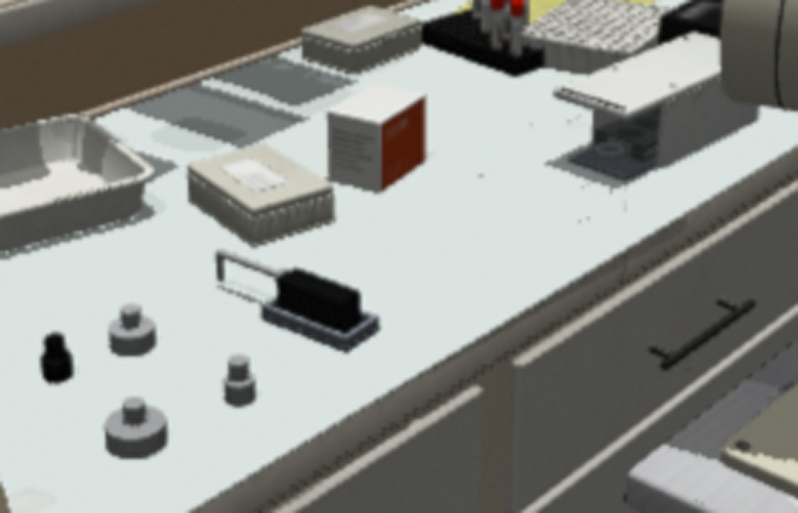

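The crop shows three steel weights: a large one at (227,330), a medium one at (226,296) and a slim one at (264,313) that fits weight_d. The slim black one at (200,305) is the look-alike and gets left alone. The hook's tip points towards +x. Next I'll swing the arm over for a close look.

```bash
cat >> h.py <<'E'
def plan(wps,start=None):
    """wps: (x,y,z,yaw_deg) each one call; tool down"""
    def M(yd):
        yw=np.radians(yd);Y=np.array([np.cos(yw),np.sin(yw),0]);Z=np.array([0,0,-1.]);return np.stack([np.cross(Y,Z),Y,Z],1)
    o=ctrl.get_obs(); R=Ro.from_rotvec(o['orientation']).as_matrix(); p=np.array(o['ee_pos'])
    print('now',p.round(1),'yaw',np.degrees(np.arctan2(R[1,1],R[0,1])).round(2),'t',o['t'],'q',np.round(o['qpos'],2),'w',round(o['width'],1))
    for x,y,z,yd in wps:
        T=M(yd);P=np.array([x,y,z],float)
        print((x,y,z,yd),'turn',(Ro.from_matrix(R.T@T).as_rotvec()/1.5).round(4),'shift',(R.T@(P-p)/200).round(4)); R,p=T,P
E
python3 -c "
from h import *
plan([(300,-480,250,-65),(430,-330,250,-25),(470,-150,250,30),(480,30,250,70),(450,210,250,90)])"
```

```text
now [ 161.1 -603.5  189.6] yaw -75.06 t 0.2 q [-1.33  0.42  1.63  0.    1.09 -0.02] w 87.9
(300, -480, 250, -65) turn [-6.00e-04 -1.00e-04 -1.17e-01] shift [ 0.8303 -0.4178 -0.3015]
(430, -330, 250, -25) turn [ 0.      0.     -0.4654] shift [ 0.9061 -0.405   0.    ]
(470, -150, 250, 30) turn [ 0.    0.   -0.64] shift [ 0.9002 -0.1991  0.    ]
(480, 30, 250, 70) turn [ 0.      0.     -0.4654] shift [0.7544 0.4933 0.    ]
(450, 210, 250, 90) turn [ 0.      0.     -0.2327] shift [0.4488 0.7944 0.    ]
```

servo_tool([
  [0,0,-0.117,0.83,-0.418,-0.3,87],
  [0,0,-0.117,0.83,-0.418,-0.3,87],
  [0,0,-0.117,0.83,-0.418,-0.3,87],
  [0,0,-0.117,0.83,-0.418,-0.3,87],
])

```text
t: 0.7
ee_pos: [302.6, -478.7, 251.5]
orientation: [3.064, 0.685, 0.002]
ft_force: [-0.2, 0.3, -0.1]
width: 87.4
grasp_force: 0.0
```

servo_tool([
  [0,0,-0.465,0.906,-0.405,0,87],
  [0,0,-0.465,0.906,-0.405,0,87],
  [0,0,-0.465,0.906,-0.405,0,87],
  [0,0,-0.465,0.906,-0.405,0,87],
])

```text
t: 1.2
ee_pos: [431.3, -328.3, 249.6]
orientation: [-2.643, -1.698, 0.0]
ft_force: [0.1, 0.1, -0.3]
width: 86.9
grasp_force: 0.0
```

servo_tool([
  [0,0,-0.64,0.9,-0.2,0,87],
  [0,0,-0.64,0.9,-0.2,0,87],
  [0,0,-0.64,0.9,-0.2,0,87],
  [0,0,-0.64,0.9,-0.2,0,87],
  [0,0,-0.64,0.9,-0.2,0,87],
  [0,0,-0.64,0.9,-0.2,0,87],
])

```text
t: 1.95
ee_pos: [469.7, -150.8, 249.6]
orientation: [-1.572, -2.719, 0.001]
ft_force: [-0.0, -0.5, 0.4]
width: 87.1
grasp_force: 0.0
```

servo_tool([
  [0,0,-0.465,0.754,0.493,0,87],
  [0,0,-0.465,0.754,0.493,0,87],
  [0,0,-0.465,0.754,0.493,0,87],
  [0,0,-0.465,0.754,0.493,0,87],
])

```text
t: 2.45
ee_pos: [480.1, 32.1, 249.9]
orientation: [-0.54, -3.095, -0.001]
ft_force: [0.6, -0.8, -0.1]
width: 86.8
grasp_force: 0.0
```

servo_tool([
  [0,0,-0.233,0.449,0.794,0,87],
  [0,0,-0.233,0.449,0.794,0,87],
  [0,0,-0.233,0.449,0.794,0,87],
  [0,0,-0.233,0.449,0.794,0,87],
  [0,0,-0.233,0.449,0.794,0,87],
])

```text
t: 3.08
ee_pos: [450.3, 208.9, 249.8]
orientation: [-0.004, -3.141, 0.001]
ft_force: [-0.7, -0.7, -0.2]
width: 87.6
grasp_force: 0.0
```

```bash
python3 - <<'E'
from h import *
plan([])
im,d,i=snap('wrist','w1.png'); np.savez('w1.npz',im=im,d=d,K=i['intrinsics'],R=i['R'],t=i['t'])
C=cloud(d,i)
for lo,hi in ((29,40),):
    m=((C[...,2]>lo)&(C[...,2]<hi)&(d>0)).astype('uint8')
    n,l,s,c=cv2.connectedComponentsWithStats(m)
    for k in range(1,n):
        if s[k,4]>25:
            P=C[l==k]; r=cv2.minAreaRect(P[:,:2].astype('float32')); print(c[k].round(1),s[k,4],P.mean(0).round(1),np.round(r[0],1),np.round(r[1],1),round(r[2],1),im[l==k].mean(0).round())
E
```

```text
now [450.3 208.9 249.8] yaw 89.85 t 3.075 q [ 0.41  0.16  1.85 -0.    1.13 -1.16] w 87.6
[569.5 210.8] 1371 [455.3 505.3  34.5] [461.4 506.3] [ 45.6 227.2] 77.6 [79. 76. 66.]
[375.2 179.1] 147 [415.2 275.   32.8] [415.7 275.4] [14.9 14.9] 89.7 [152. 150. 148.]
[276.6 218.8] 1689 [461.6 160.   37. ] [486.  161.6] [146.8  26.2] 4.8 [43. 43. 43.]
[450.1 189.8] 157 [427.8 363.   32.8] [428.  363.3] [15.  15.6] 58.4 [141. 139. 138.]
[375.  277.2] 131 [536.1 279.5  32.8] [536.2 279.7] [15.2 15.1] 2.9 [140. 139. 137.]
[167.4 309.5] 114 [577.2  17.9  36.8] [577.3  15.7] [11.6 21.8] 37.6 [145. 142. 133.]
[225.5 331.1] 215 [607.3  89.4  37.6] [606.9  90.4] [15.6 36. ] 67.2 [156. 153. 143.]
[205.8 388.7] 539 [693.   57.1  38.3] [691.2  54. ] [44.4 33.7] 79.4 [171. 167. 156.]
[271.3 399.7] 29 [716.8 143.4  30.7] [716.7 143.2] [33.6  2.4] 76.9 [77. 76. 73.]
[322.  410.2] 82 [734.1 213.6  30.8] [731.6 214.7] [92.3  7.7] 75.8 [76. 74. 71.]
[246.4 420.9] 45 [748.6 107.9  34.2] [749.8 107.6] [ 2.2 45.4] 76.1 [120. 118. 113.]
[367.4 419.6] 31 [750.  277.5  30.8] [747.4 277.7] [33.3  7.4] 75.2 [73. 71. 68.]
```

View pics/w1.png

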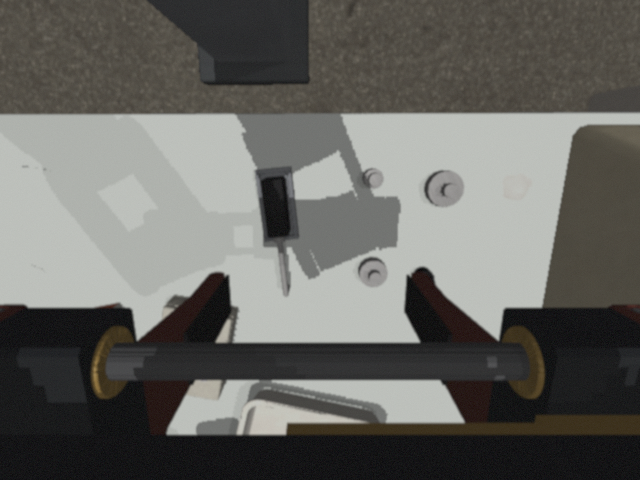

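The wrist view shows weights at (445,188) large, (373,272) medium and (373,178) small, and the hook at (275,210) with its tip at (286,290). Now the handle pose and disc sizes.

```bash
python3 - <<'E'
from h import *
f=np.load('w1.npz');i=dict(intrinsics=f['K'],R=f['R'],t=f['t']);im=f['im'];d=f['d'];C=cloud(d,i)
def comps(m,a,n0):
    n,l,s,c=cv2.connectedComponentsWithStats(m.astype('uint8'))
    for k in range(1,n):
        if s[k,4]>a:
            P=C[l==k]; r=cv2.minAreaRect(P[:,:2].astype('float32')); print(n0,c[k].round(1),s[k,4],P.mean(0).round(1),np.round(r[0],1),np.round(r[1],1),round(r[2],1))
reg=(C[...,0]>370)&(C[...,0]<620)&(C[...,1]>100)&(C[...,1]<420)&(d>0)
comps(reg&(C[...,2]>14)&(C[...,2]<22),60,'disc')
comps(reg&(C[...,2]>37)&(C[...,2]<42)&(im.max(2)<70),200,'handle')
comps(reg&(C[...,2]>24)&(C[...,2]<36)&(C[...,1]<200),40,'rod')
comps(reg&(C[...,2]>9)&(C[...,2]<30)&(C[...,1]<200)&(C[...,0]<490),40,'hold')
for u,v in((276,190),(276,220),(282,260),(284,280),(285,290)): print(u,v,C[v,u].round(1))
E
```

```text
disc [371.3 176.8] 145 [413.9 272.9  17. ] [415.1 275.3] [22.4 22.6] 43.7
disc [444.6 187.8] 843 [427.3 362.   17. ] [428.  363.5] [43.3 42.6] 83.4
disc [372.6 271.5] 448 [534.2 278.9  17. ] [536.2 279.8] [35.7 35.6] 33.9
handle [274.8 207.5] 1008 [447.4 158.4  38.1] [448.5 158.6] [70.3 25.5] 4.9
rod [285.8 203.3] 86 [443.6 170.7  31.3] [444.9 170.3] [65.3  2.3] 5.4
rod [282.7 268.5] 276 [523.9 165.1  34.4] [524.3 164.8] [69.9  7.1] 5.1
hold [276.4 198.6] 754 [440.8 157.7  12.7] [447.1 157.6] [88.7 44.3] 5.3
hold [284.7 197.7] 118 [438.5 168.6  20. ] [441.7 169.3] [69.5 19.8] 23.1
276 190 [426.9 160.5  37.8]
276 220 [462.1 159.3  37.9]
282 260 [512.  164.7  36.3]
284 280 [538.4 166.4  35.3]
285 290 [551.8 167.2  35.3]
```

```bash
python3 -c "
from h import *
plan([(447.7,158.2,60,95),(447.7,158.2,17,95)])"
```

```text
now [450.4 208.4 249.8] yaw 89.81 t 3.125 q [ 0.41  0.16  1.85 -0.    1.13 -1.16] w 87.0
(447.7, 158.2, 60, 95) turn [-0.0004 -0.0003 -0.0604] shift [ 0.0122 -0.2505  0.9492]
(447.7, 158.2, 17, 95) turn [0. 0. 0.] shift [0.    0.    0.215]
```

servo_tool([
  [0,0,-0.06,0.012,-0.25,0.5,70],
  [0,0,-0.06,0.012,-0.25,0.95,60],
  [0,0,-0.06,0.012,-0.25,0.95,60],
  [0,0,-0.06,0.012,-0.25,0.95,60],
  [0,0,-0.06,0.012,-0.25,0.95,60],
])

```text
t: 3.75
ee_pos: [448.5, 158.9, 60.6]
orientation: [0.136, -3.138, 0.0]
ft_force: [-0.1, 0.8, -0.1]
width: 60.1
grasp_force: 0.0
```

servo_tool([
  [0,0,0,0,0,0.1,60],
  [0,0,0,0,0,0.21,60],
  [0,0,0,0,0,0.21,60],
  [0,0,0,0,0,0.21,10],
  [0,0,0,0,0,0.21,10],
  [0,0,0,0,0,0.21,10],
  [0,0,0,0,0,0.21,10],
])

```text
t: 4.62
ee_pos: [447.9, 159.7, 18.4]
orientation: [-0.14, 3.138, 0.0]
ft_force: [-0.3, -0.4, 0.2]
width: 23.6
grasp_force: 0.0
```

```bash
python3 -c "
from h import *
plan([(448,158,110,95),(440,20,110,50),(440,-30,140,5)])"
```

```text
now [447.9 159.7  18.4] yaw 95.11 t 4.625 q [ 0.32  0.5   2.05  0.    0.59 -1.34] w 23.6
(448, 158, 110, 95) turn [0.0001 0.0003 0.0013] shift [ 1.00e-04 -8.30e-03 -4.58e-01]
(440, 20, 110, 50) turn [0.     0.     0.5236] shift [ 0.1    -0.6839  0.    ]
(440, -30, 140, 5) turn [0.     0.     0.5236] shift [-0.1607 -0.1915 -0.15  ]
```

servo_tool([
  [0,0,0,0,0,0,10],
  [0,0,0,0,0,0,10],
])

```text
t: 4.88
ee_pos: [447.7, 159.6, 18.0]
orientation: [0.14, -3.138, 0.0]
ft_force: [-0.6, -0.4, 0.1]
width: 10.4
grasp_force: 0.0
```

```bash
python3 -c "
from h import *
snap('wrist','w2.png')"
```

```text
(no output)
```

View pics/w2.png

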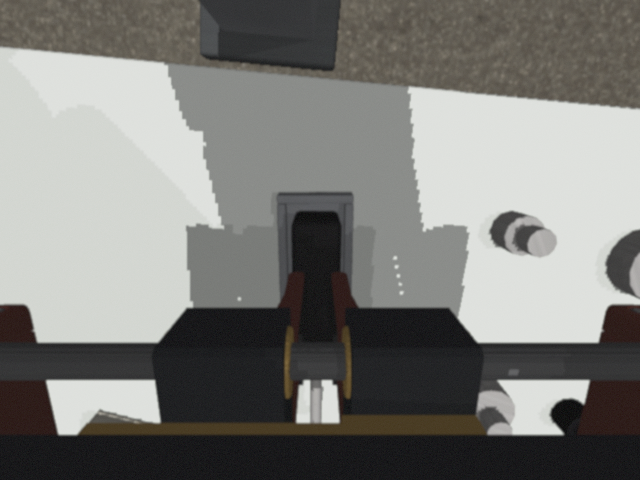

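```bash
python3 - <<'E'
from h import *
im,d,i=snap('wrist');C=cloud(d,i);o=ctrl.get_obs();print(o['width'],o['grasp_force'],o['t'],o['ee_pos'])
for v in(225,255,270,278,285,295): print(v,[(u,*C[v,u].round().astype(int)) for u in (286,293,297,303,310,318,326,333,338,343,350)])
E
```

```text
10.250254782110346 0.0 4.975 [447.71951052 159.59131039  18.00198844]
225 [(286, np.int64(423), np.int64(138), np.int64(10)), (293, np.int64(417), np.int64(144), np.int64(38)), (297, np.int64(416), np.int64(146), np.int64(38)), (303, np.int64(416), np.int64(149), np.int64(38)), (310, np.int64(416), np.int64(152), np.int64(38)), (318, np.int64(416), np.int64(156), np.int64(37)), (326, np.int64(415), np.int64(160), np.int64(39)), (333, np.int64(415), np.int64(164), np.int64(38)), (338, np.int64(415), np.int64(167), np.int64(36)), (343, np.int64(421), np.int64(172), np.int64(4)), (350, np.int64(419), np.int64(175), np.int64(14))]
255 [(286, np.int64(441), np.int64(140), np.int64(13)), (293, np.int64(432), np.int64(145), np.int64(38)), (297, np.int64(433), np.int64(147), np.int64(37)), (303, np.int64(432), np.int64(150), np.int64(37)), (310, np.int64(432), np.int64(154), np.int64(37)), (318, np.int64(431), np.int64(158), np.int64(38)), (326, np.int64(431), np.int64(162), np.int64(37)), (333, np.int64(430), np.int64(165), np.int64(38)), (338, np.int64(431), np.int64(168), np.int64(37)), (
[... 1662 characters left out ...]
), np.int64(167), np.int64(67)), (343, np.int64(435), np.int64(169), np.int64(67)), (350, np.int64(456), np.int64(180), np.int64(12))]
295 [(286, np.int64(437), np.int64(145), np.int64(78)), (293, np.int64(437), np.int64(148), np.int64(78)), (297, np.int64(437), np.int64(150), np.int64(77)), (303, np.int64(438), np.int64(152), np.int64(75)), (310, np.int64(454), np.int64(156), np.int64(38)), (318, np.int64(453), np.int64(160), np.int64(38)), (326, np.int64(453), np.int64(164), np.int64(39)), (333, np.int64(439), np.int64(165), np.int64(71)), (338, np.int64(435), np.int64(166), np.int64(80)), (343, np.int64(435), np.int64(168), np.int64(78)), (350, np.int64(435), np.int64(171), np.int64(78))]
```

```bash
python3 - <<'E'
from h import *
o=ctrl.get_obs()
out=[]
for n in('scene','side'):
    im,d,i=snap(n); u,v=proj(i,(448,159,40)).round().astype(int); print(n,proj(i,o['ee_pos']).round(),(u,v),d[v-20:v+8:3,u].round())
    c=im[v-70:v+50,u-70:u+70,::-1].copy(); out.append(cv2.resize(c,None,fx=2.8,fy=2.8,interpolation=cv2.INTER_CUBIC))
cv2.imwrite('pics/c2.png',np.hstack(out))
E
```

```text
scene [291. 287.] (np.int64(291), np.int64(279)) [1155. 1156. 1163. 1161. 1166. 1173. 1177. 1197. 1179. 1189.]
side [326. 286.] (np.int64(327), np.int64(277)) [ 931. 1007. 1010. 1012. 1016. 1022. 1020. 1043. 1034. 1032.]
```

View pics/c2.png

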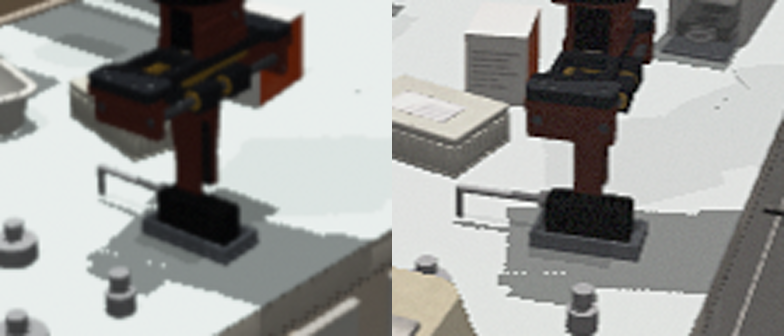

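The fingertips end just above the handle: they closed to 10 mm on air, about 37 mm higher than the reported TCP. I'll reopen, go down another 35 mm watching the force, and close again.

servo_tool([
  [0,0,0,0,0,0,60],
  [0,0,0,0,0,0,60],
  [0,0,0,0,0,0,60],
  [0,0,0,0,0,0.09,60],
  [0,0,0,0,0,0.14,60],
  [0,0,0,0,0,0.18,60],
  [0,0,0,0,0,0.18,60],
])

```text
t: 5.95
ee_pos: [447.4, 159.5, -18.4]
orientation: [0.14, -3.137, 0.0]
ft_force: [0.7, -0.1, 0.7]
width: 59.7
grasp_force: 0.0
```

servo_tool([
  [0,0,0,0,0,0,10],
  [0,0,0,0,0,0,10],
  [0,0,0,0,0,0,10],
  [0,0,0,0,0,0,10],
  [0,0,0,0,0,0,10],
])

```text
t: 6.58
ee_pos: [447.9, 159.6, -17.7]
orientation: [-0.14, 3.138, 0.0]
ft_force: [0.2, -0.6, 3.1]
width: 25.7
grasp_force: 30.0
```

```bash
python3 - <<'E'
from h import *
im,d,i=snap('wrist');C=cloud(d,i)
plan([(448,158,90,95),(440,20,90,50),(440,-30,90,5)])
print(ctrl.get_obs()['grasp_force'])
for v in(255,265,270,275,278,285,295): print(v,[(u,*C[v,u].round().astype(int).tolist()) for u in (276,282,286,290,294,340,344,348,354,360)])
E
```

```text
now [447.9 159.6 -17.7] yaw 95.11 t 6.625 q [ 0.32  0.57  2.06 -0.    0.51 -1.34] w 26.1
(448, 158, 90, 95) turn [0.     0.0002 0.0013] shift [ 0.     -0.008  -0.5386]
(440, 20, 90, 50) turn [0.     0.     0.5236] shift [ 0.1    -0.6839  0.    ]
(440, -30, 90, 5) turn [0.     0.     0.5236] shift [-0.1607 -0.1915  0.    ]
30.00024765729904
255 [(276, 430, 137, 12), (282, 433, 139, 2), (286, 433, 141, 3), (290, 421, 145, 39), (294, 422, 147, 37), (340, 420, 166, 38), (344, 420, 168, 37), (348, 420, 169, 35), (354, 427, 175, 13), (360, 430, 180, -1)]
265 [(276, 435, 137, 13), (282, 438, 140, 4), (286, 438, 142, 4), (290, 426, 146, 37), (294, 426, 147, 38), (340, 424, 166, 38), (344, 424, 168, 38), (348, 425, 170, 35), (354, 432, 175, 13), (360, 436, 181, -1)]
270 [(276, 438, 138, 13), (282, 440, 140, 5), (286, 441, 142, 3), (290, 428, 146, 37), (294, 428, 147, 38), (340, 426, 166, 39), (344, 426, 168, 38), (348, 427, 170, 36), (354, 434, 176, 13), (360, 439, 181, -1)]
275 [(276, 438, 138, 19), (282, 438, 141, 19), (286, 437, 143, 19), (290, 430, 146, 38), (294, 430, 148, 38), (340, 428, 167, 38), (344, 428, 168, 38), (348, 435, 172, 19), (354, 435, 175, 19), (360, 434, 178, 20)]
278 [(276, 438, 139, 22), (282, 438, 141, 22), (286, 438, 143, 22), (290, 432, 146, 38), (294, 431, 148, 38), (340, 430, 167, 38), (344, 430, 169, 38), (348, 436, 172, 21), (354, 435, 175, 23), (360, 435, 178, 23)]
285 [(276, 438, 140, 32), (282, 438, 142, 32), (286, 439, 144, 28), (290, 435, 146, 37), (294, 435, 148, 38), (340, 433, 167, 38), (344, 433, 169, 37), (348, 436, 172, 28), (354, 434, 174, 33), (360, 435, 177, 30)]
295 [(276, 438, 141, 42), (282, 437, 143, 43), (286, 439, 145, 38), (290, 440, 146, 37), (294, 439, 148, 38), (340, 437, 168, 39), (344, 437, 169, 38), (348, 436, 171, 39), (354, 435, 173, 43), (360, 435, 175, 42)]
```

servo_tool([
  [0,0,0,0,-0.008,-0.1,10],
  [0,0,0,0,-0.008,-0.25,10],
  [0,0,0,0,-0.008,-0.54,10],
  [0,0,0,0,-0.008,-0.54,10],
  [0,0,0,0,-0.008,-0.54,10],
])

```text
t: 7.25
ee_pos: [447.4, 157.9, 89.7]
orientation: [0.14, -3.138, 0.0]
ft_force: [0.9, 0.7, -1.1]
width: 26.1
grasp_force: 30.0
```

servo_tool([
  [0,0,0.1,0.02,-0.15,0,10],
  [0,0,0.22,0.04,-0.3,0,10],
  [0,0,0.33,0.06,-0.45,0,10],
  [0,0,0.43,0.08,-0.6,0,10],
  [0,0,0.5236,0.1,-0.684,0,10],
  [0,0,0.5236,0.1,-0.684,0,10],
])

```text
t: 8.0
ee_pos: [438.6, 19.2, 88.5]
orientation: [-1.072, -2.95, 0.002]
ft_force: [0.3, 0.3, -0.8]
width: 25.7
grasp_force: 30.0
```

servo_tool([
  [0,0,0.11,-0.032,-0.038,0,10],
  [0,0,0.22,-0.064,-0.08,0,10],
  [0,0,0.33,-0.1,-0.12,0,10],
  [0,0,0.43,-0.13,-0.16,0,10],
  [0,0,0.5236,-0.16,-0.19,0,10],
  [0,0,0.5236,-0.16,-0.19,0,10],
])

```text
t: 8.75
ee_pos: [439.9, -29.3, 89.2]
orientation: [-2.115, -2.321, 0.001]
ft_force: [0.8, 0.4, -1.5]
width: 25.5
grasp_force: 30.0
```

```bash
python3 - <<'E'
from h import *
plan([(445,-110,90,2)])
print(ctrl.get_obs()['grasp_force'])
E
```

```text
now [439.9 -29.3  89.2] yaw 5.32 t 8.75 q [-0.09  0.32  2.1   0.    0.72 -0.19] w 25.5
(445, -110, 90, 2) turn [-0.001  -0.0002  0.0386] shift [-0.4042 -0.0122 -0.0039]
29.999913275241852
```

servo_tool([
  [0,0,0.0386,-0.25,-0.01,-0.25,10],
  [0,0,0.0386,-0.5,-0.012,-0.5,10],
  [0,0,0.0386,-0.75,-0.012,-0.5,10],
  [0,0,0.0386,-1,-0.012,-0.5,10],
  [0,0,0.0386,-1,-0.012,-0.5,10],
  [0,0,0.0386,-1,-0.012,-0.5,10],
])

```text
t: 9.5
ee_pos: [455.2, -228.0, 189.2]
orientation: [-2.182, -2.257, 0.0]
ft_force: [-0.6, 0.8, -0.8]
width: 26.1
grasp_force: 30.0
```

```bash
python3 - <<'E'
from h import *
plan([])
im,d,i=snap('wrist','w3.png');C=cloud(d,i);np.savez('w3.npz',im=im,d=d,K=i['intrinsics'],R=i['R'],t=i['t'])
m=((abs(C[...,2]-82)<6)&(d>0)&(C[...,1]<-100)&(C[...,0]>350)&(C[...,0]<550)).astype('uint8')
n,l,s,c=cv2.connectedComponentsWithStats(m); k=1+s[1:,4].argmax()
P=C[l==k];print(s[k],P.mean(0).round(1),np.percentile(P,[1,99],axis=0).round(1).tolist(),cv2.minAreaRect(P[:,:2].astype('float32')))
E
```

```text
now [ 455.2 -228.   189.2] yaw 1.94 t 9.5 q [-0.49  0.26  1.88  0.    1.01 -0.52] w 26.1
[ 271  380   40   43 1393] [ 434.1 -410.6   80.9] [[415.6, -433.1, 79.4], [453.5, -384.2, 82.4]] ((433.4389953613281, -407.8990478515625), (40.3480224609375, 51.100059509277344), 0.8634316325187683)
```

View pics/w3.png

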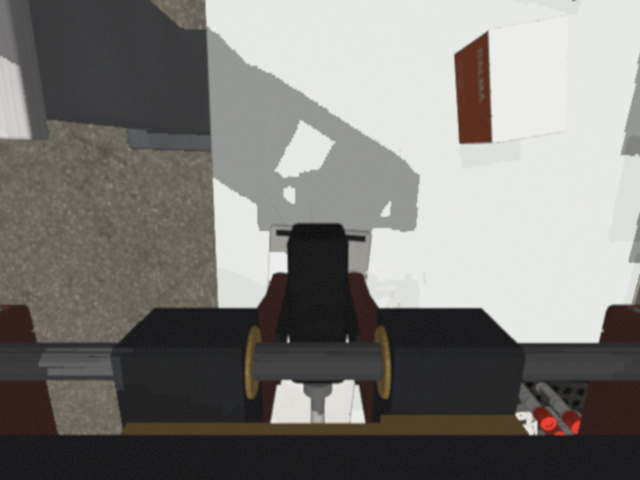

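The store's front end is visible under the handle: its corners are near (270,228) and (371,232), with a dark line at v≈236.

```bash
python3 - <<'E'
from h import *
f=np.load('w3.npz');im=f['im'];C=cloud(f['d'],f)
for u in (276,282,286,352,358,364): print(u,[(v,*C[v,u].round().astype(int).tolist()) for v in range(222,262,3)])
for v in (242,250,258,266): 
  r=[(u,C[v,u,0].round(1),C[v,u,1].round(1),int(C[v,u,2])) for u in range(260,382) if abs(C[v,u,2]-82)<5]; print(v,r[:2],r[-2:])
for v in (390,400,410):
  r=[(u,C[v,u,0].round(1),C[v,u,1].round(1),int(C[v,u,2])) for u in range(260,382) if abs(C[v,u,2]-82)<5]; print(v,r[:2],r[-2:])
E
python3 - <<'E'
import cv2
a=cv2.imread('pics/w3.png')
cv2.imwrite('pics/c3.png',cv2.resize(a[215:315,250:390],None,fx=5,fy=5,interpolation=cv2.INTER_CUBIC))
E
```

```text
Traceback (most recent call last):
  File "h.py", line 12, in cloud
    K,R,t=map(np.array,(info['intrinsics'],info['R'],info['t']))
                        ~~~~^^^^^^^^^^^^^^
KeyError: 'intrinsics is not a file in the archive'
```

View pics/c3.png

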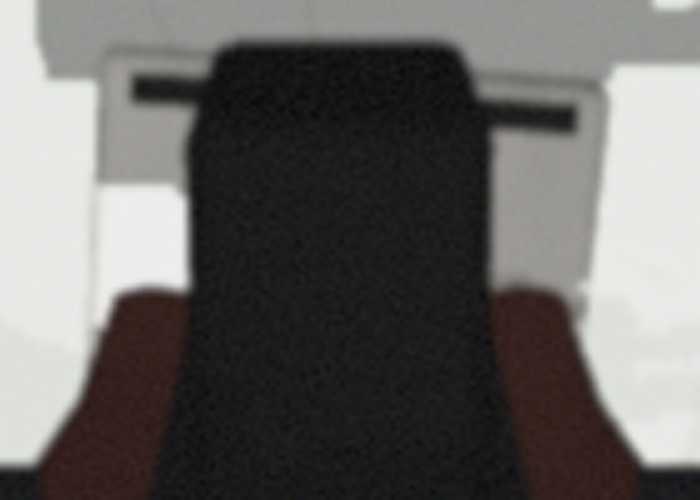

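```bash
python3 - <<'E'
from h import *
f=np.load('w3.npz');i=dict(intrinsics=f['K'],R=f['R'],t=f['t']);im=f['im'];C=cloud(f['d'],i)
for u in (276,282,286,352,358,364): print(u,[(v,*C[v,u].round().astype(int).tolist()) for v in range(220,240,2)])
for v in (236,242,250,258,266,272,385,395,405,415): 
  r=[(u,C[v,u,0].round(1),C[v,u,1].round(1),int(C[v,u,2])) for u in range(250,390) if abs(C[v,u,2]-82)<5]; print(v,r[:1],r[-1:])
# roof front corners by ray
for u,v in((270.5,225),(371,231.5)): print(ray(i,u,v,82).round(1))
E
```

```text
276 [(220, 409, -238, -2), (222, 409, -240, -1), (224, 418, -226, 76), (226, 418, -227, 80), (228, 418, -228, 81), (230, 418, -230, 81), (232, 418, -232, 82), (234, 418, -233, 83), (236, 418, -235, 82), (238, 418, -237, 81)]
282 [(220, 415, -238, -2), (222, 416, -240, -1), (224, 423, -226, 74), (226, 423, -227, 79), (228, 424, -228, 81), (230, 424, -229, 83), (232, 424, -232, 81), (234, 424, -233, 83), (236, 424, -235, 81), (238, 424, -237, 81)]
286 [(220, 420, -237, -1), (222, 420, -240, -3), (224, 420, -242, -1), (226, 427, -227, 79), (228, 427, -228, 80), (230, 427, -230, 81), (232, 427, -232, 81), (234, 427, -233, 81), (236, 427, -236, 79), (238, 427, -237, 82)]
352 [(220, 494, -235, -1), (222, 494, -237, 0), (224, 494, -239, -1), (226, 494, -242, -1), (228, 494, -244, -1), (230, 486, -228, 79), (232, 486, -230, 80), (234, 486, -231, 81), (236, 486, -233, 82), (238, 486, -235, 82)]
358 [(220, 500, -235, -2), (222, 500, -237, -1), (224, 500, -239, -1), (226, 501, -242, -2), (228, 501, -244, -1), (230, 491, -228, 77), (232, 491, -229, 81), (234, 491, -231, 81), (236, 491, -232, 83)
[... 653 characters left out ...]
at64(-254.2), 77)]
266 [(268, np.float64(410.7), np.float64(-264.8), 78)] [(368, np.float64(502.2), np.float64(-261.4), 78)]
272 [(268, np.float64(410.9), np.float64(-270.1), 79)] [(367, np.float64(501.3), np.float64(-266.4), 81)]
385 [(277, np.float64(419.8), np.float64(-388.9), 80)] [(354, np.float64(496.9), np.float64(-387.6), 79)]
395 [(276, np.float64(418.9), np.float64(-400.0), 81)] [(353, np.float64(496.6), np.float64(-399.1), 79)]
405 [(274, np.float64(416.8), np.float64(-413.0), 80)] [(351, np.float64(495.2), np.float64(-411.1), 79)]
415 [(272, np.float64(414.9), np.float64(-424.0), 81)] [(350, np.float64(495.0), np.float64(-423.6), 79)]
[ 413.6 -225.4   82. ]
[ 502.1 -228.3   82. ]
```

Roof front edge: middle at (457.5,−227), outward axis ≈ (0.035, 1). That puts the home eye at ≈ (456,−267). The width measures 90 against the given 92, and the height 81–82, so both agree. Approaching.

```bash
python3 -c "
from h import *
plan([(462.6,-82,100,-2),(462.6,-82,5.5,-2),(460,-157,5.5,-2),(460,-157,-19.5,-2)])"
```

```text
now [ 455.3 -227.6  189.3] yaw 1.96 t 9.55 q [-0.49  0.26  1.88  0.    1.01 -0.52] w 25.4
(462.6, -82, 100, -2) turn [-0.0011 -0.0008  0.0461] shift [0.7259 0.0623 0.4474]
(462.6, -82, 5.5, -2) turn [0. 0. 0.] shift [0.     0.     0.4725]
(460, -157, 5.5, -2) turn [0. 0. 0.] shift [-3.752e-01  1.000e-04  0.000e+00]
(460, -157, -19.5, -2) turn [0. 0. 0.] shift [0.    0.    0.125]
```

servo_tool([
  [0,0,0.046,0.25,0.062,0,10],
  [0,0,0.046,0.5,0.062,0,10],
  [0,0,0.046,0.726,0.062,0.2,10],
  [0,0,0.046,0.726,0.062,0.447,10],
  [0,0,0.046,0.726,0.062,0.447,10],
])

```text
t: 10.18
ee_pos: [460.3, -81.2, 98.1]
orientation: [-2.254, -2.179, 0.007]
ft_force: [-0.6, -0.4, -1.7]
width: 26.1
grasp_force: 30.0
```

servo_tool([
  [0,0,0,0,0,0.15,10],
  [0,0,0,0,0,0.3,10],
  [0,0,0,0,0,0.42,10],
  [0,0,0,0,0,0.472,10],
  [0,0,0,0,0,0.472,10],
  [0,0,0,0,0,0.472,10],
])

```text
t: 10.92
ee_pos: [464.6, -83.8, 7.4]
orientation: [2.262, 2.178, 0.002]
ft_force: [0.4, 0.6, -0.9]
width: 26.0
grasp_force: 30.0
```

```bash
python3 - <<'E'
from h import *
plan([(460,-157,5.5,-2)]); print(ctrl.get_obs()['grasp_force'])
out=[]
for n in('scene','side'):
    im,d,i=snap(n); u,v=proj(i,(459,-200,40)).round().astype(int); 
    for q in((462,-82,28),(459,-192,28),(456.1,-267,17)): print(n,proj(i,q).round(1)-(u-70,v-50))
    c=im[v-50:v+50,u-70:u+70,::-1]; out.append(cv2.resize(c,None,fx=2.8,fy=2.8,interpolation=cv2.INTER_CUBIC))
cv2.imwrite('pics/c4.png',np.hstack(out))
E
```

```text
now [464.6 -83.8   7.4] yaw -2.15 t 10.925 q [-0.2   0.52  2.06  0.    0.56 -0.17] w 26.0
(460, -157, 5.5, -2) turn [ 0.0012  0.0002 -0.0018] shift [-0.3666 -0.0092  0.0098]
29.99933660030365
scene [42.8 67.4]
scene [68.5 55.1]
scene [84.6 51. ]
side [58.4 69.3]
side [69.2 54.8]
side [75.9 49.3]
```

View pics/c4.png

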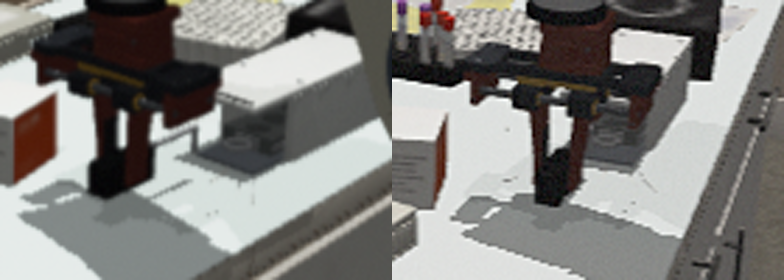

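servo_tool([
  [0,0,0,-0.1,-0.005,0.008,10],
  [0,0,0,-0.2,-0.005,0.008,10],
  [0,0,0,-0.3,-0.005,0.008,10],
  [0,0,0,-0.37,-0.005,0.008,10],
  [0,0,0,-0.37,-0.005,0.008,10],
  [0,0,0,-0.37,-0.005,0.008,10],
])

```text
t: 11.78
ee_pos: [459.7, -157.2, 4.8]
orientation: [-2.263, -2.179, 0.0]
ft_force: [-0.1, 0.5, -1.1]
width: 25.8
grasp_force: 30.0
```

```bash
python3 - <<'E'
from h import *
plan([(460,-157,-19.5,-2)]); o=ctrl.get_obs();print(o['ft_force'])
E
```

```text
now [ 459.7 -157.2    4.8] yaw -2.17 t 11.775 q [-0.35  0.54  2.03  0.    0.57 -0.32] w 25.8
(460, -157, -19.5, -2) turn [-0.0001 -0.0001 -0.0019] shift [0.0009 0.0015 0.1213]
[-0.14565318  0.47444959 -1.07329082]
```

servo_tool([
  [0,0,0,0,0,0.03,10],
  [0,0,0,0,0,0.06,10],
  [0,0,0,0,0,0.09,10],
  [0,0,0,0,0,0.12,10],
  [0,0,0,0,0,0.12,10],
])

```text
t: 12.4
ee_pos: [459.7, -157.4, -19.8]
orientation: [-2.262, -2.179, 0.0]
ft_force: [-0.9, 0.5, -0.3]
width: 25.6
grasp_force: 30.0
```

servo_tool([
  [0,0,0,0.04,0,0,10],
  [0,0,0,0.08,0,0,10],
  [0,0,0,0.12,0,0,10],
  [0,0,0,0.16,0,0,10],
])

```text
t: 12.9
ee_pos: [461.1, -124.9, -19.2]
orientation: [2.263, 2.179, -0.0]
ft_force: [-0.4, -1.8, -1.2]
width: 26.1
grasp_force: 30.0
```

```bash
python3 - <<'E'
from h import *
plan([]); o=ctrl.get_obs();print(o['ft_force'],o['grasp_force'])
out=[]
for n in('scene','side'):
    im,d,i=snap(n); u,v=proj(i,(459,-200,40)).round().astype(int); 
    c=im[v-50:v+50,u-70:u+70,::-1]; out.append(cv2.resize(c,None,fx=2.8,fy=2.8,interpolation=cv2.INTER_CUBIC))
cv2.imwrite('pics/c5.png',np.hstack(out))
E
```

```text
now [ 461.1 -124.9  -19.2] yaw -2.15 t 12.9 q [-0.29  0.58  2.05 -0.    0.51 -0.25] w 26.1
[-0.37107555 -1.8085894  -1.21062638] 29.99966561794281
```

View pics/c5.png

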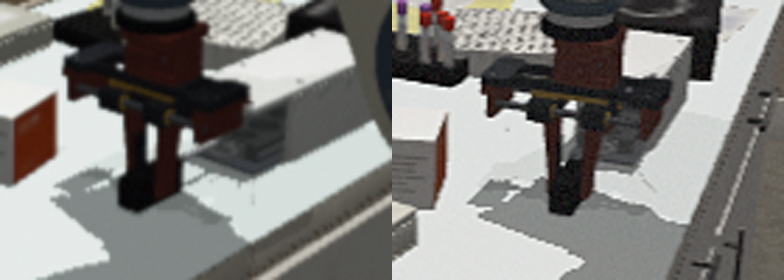

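The drag force is −1.8 N in y, which matches the tray's friction, so the eye is hooked. Continuing the pull.

servo_tool([
  [0,0,0,0.12,0,0,10],
  [0,0,0,0.24,0,0,10],
  [0,0,0,0.36,0,0,10],
  [0,0,0,0.48,0,0,10],
  [0,0,0,0.6,0,0,10],
  [0,0,0,0.72,0,0,10],
  [0,0,0,0.84,0,0,10],
  [0,0,0,0.96,0,0,10],
  [0,0,0,1,0,0,10],
])

```text
t: 14.12
ee_pos: [468.9, 75.2, -19.2]
orientation: [2.26, 2.181, 0.001]
ft_force: [1.5, -2.4, -0.2]
width: 25.9
grasp_force: 30.0
```

servo_tool([
  [0,0,0,0.02,0,0,10],
  [0,0,0,0.035,0,0,10],
  [0,0,0,0.035,0,0,10],
])

```text
t: 14.5
ee_pos: [469.0, 81.1, -19.3]
orientation: [2.263, 2.179, 0.0]
ft_force: [1.5, -0.2, -1.4]
width: 25.9
grasp_force: 30.0
```

```bash
python3 - <<'E'
from h import *
plan([]); o=ctrl.get_obs();print(o['ft_force'],o['grasp_force'])
E
```

```text
now [469.   81.1 -19.3] yaw -2.19 t 14.5 q [0.15 0.58 2.06 0.   0.51 0.18] w 25.9
[ 1.5206261  -0.16521786 -1.35512422] 30.00497192144394
```

Now I'll ease further to the end stop.

servo_tool([
  [0,0,0,0.015,0,0,10],
  [0,0,0,0.03,0,0,10],
])

```text
t: 14.75
ee_pos: [468.2, 85.5, -19.6]
orientation: [2.26, 2.181, -0.005]
ft_force: [2.7, -30.2, -2.9]
width: 25.9
grasp_force: 30.0
```

servo_tool([
  [0,0,0,0.01,0,0,10],
  [0,0,0,0.02,0,0,10],
])

```text
t: 15.0
ee_pos: [466.4, 86.4, -20.2]
orientation: [2.259, 2.183, -0.013]
ft_force: [2.4, -49.3, -4.0]
width: 25.9
grasp_force: 29.9
```

```bash
python3 - <<'E'
from h import *
plan([]); o=ctrl.get_obs();print(o['ft_force'],o['grasp_force'])
E
```

```text
now [466.4  86.4 -20.2] yaw -1.94 t 15.0 q [ 0.16  0.58  2.05 -0.01  0.51  0.2 ] w 25.9
[  2.35228811 -49.32712248  -4.02500455] 29.931700229644775
```

The tray is at its end stop. I'll centre the tip in the eye and leave the hook standing there while loading the weights.

servo_tool([
  [0,0,0,-0.03,0,0,10],
  [0,0,0,-0.06,0,0,10],
  [0,0,0,-0.06,0,0,10],
])

```text
t: 15.38
ee_pos: [468.4, 79.2, -19.4]
orientation: [-2.263, -2.178, 0.001]
ft_force: [0.2, -0.3, -1.2]
width: 25.9
grasp_force: 29.8
```

```bash
python3 - <<'E'
from h import *
plan([]); o=ctrl.get_obs();print(o['ft_force'],o['grasp_force'])
E
```

```text
now [468.4  79.2 -19.4] yaw -2.2 t 15.375 q [0.14 0.58 2.06 0.   0.51 0.18] w 25.9
[ 0.15181496 -0.349588   -1.24327321] 29.84067142009735
```

servo_tool([
  [0,0,0,0,0,0.014,10],
  [0,0,0,0,0,0.014,45],
  [0,0,0,0,0,0.014,45],
  [0,0,0,0,0,0.014,45],
  [0,0,0,0,0,-0.1,45],
  [0,0,0,0,0,-0.4,45],
  [0,0,0,-0.1,-0.03,-0.7,45],
  [0,0,0,-0.4,-0.05,-0.85,45],
  [0,0,0,-0.7,-0.05,-0.85,45],
  [0,0,0,-1,-0.05,-0.85,45],
])

```text
t: 16.62
ee_pos: [451.5, -121.9, 151.8]
orientation: [2.26, 2.179, 0.002]
ft_force: [1.3, -0.4, 0.3]
width: 45.1
grasp_force: 0.0
```

servo_tool([
  [0,0,0,-0.3,0,0,45],
  [0,0,0,-0.35,0,0,45],
  [0,0,0,-0.35,0,0,45],
  [0,0,0,-0.35,0,0,45],
  [0,0,0,-0.35,0,0,45],
])

```text
t: 17.25
ee_pos: [448.7, -188.8, 150.6]
orientation: [-2.26, -2.181, 0.0]
ft_force: [0.3, -0.2, -0.6]
width: 45.0
grasp_force: 0.0
```

```bash
python3 - <<'E'
from h import *
plan([])
im,d,i=snap('wrist','w4.png');np.savez('w4.npz',im=im,d=d,K=i['intrinsics'],R=i['R'],t=i['t'])
O=np.array([457.5,-227,0]);u=np.array([.035,.9994,0])
for n,s,z in(('a',34,26),('b',83,26),('c',125,26),('d',160,26),('eye',195,20)): print(n,(O+s*u).round(1),proj(i,O+s*u+[0,0,z]).round(1))
E
```

```text
now [ 448.7 -188.8  150.6] yaw -2.05 t 17.25 q [-0.42  0.28  1.96  0.    0.9  -0.39] w 45.0
a [ 458.7 -193.     0. ] [328.5 229.2]
b [ 460.4 -144.     0. ] [328.9 175.8]
c [ 461.9 -102.1    0. ] [329.3 126.5]
d [463.1 -67.1   0. ] [329.6  82.7]
eye [464.3 -32.1   0. ] [329.6  38.3]
```

View pics/w4.png

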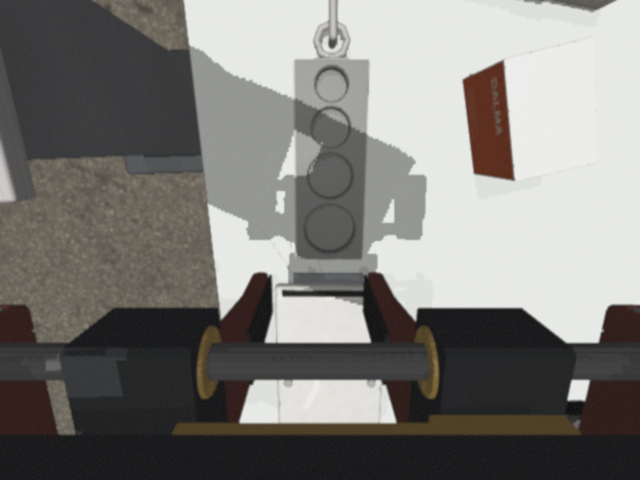

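The wrist view shows the tray fully out, with the tip standing in the eye at (332,42). Pockets: a (329,229), b (329,176), c (330,127), d (331,84). All match the prediction to within 2 px. I'll refine with the tray's outline.

```bash
python3 - <<'E'
from h import *
f=np.load('w4.npz');i=dict(intrinsics=f['K'],R=f['R'],t=f['t']);im=f['im'];d=f['d'];C=cloud(d,i)
m=((C[...,2]>20)&(C[...,2]<32)&(C[...,1]<-40)&(C[...,1]>-240)&(abs(C[...,0]-460)<45)).astype('uint8')
n,l,s,c=cv2.connectedComponentsWithStats(m);k=1+s[1:,4].argmax();print(s[k])
P=C[l==k];r=cv2.minAreaRect(P[:,:2].astype('float32'));print(r,P[:,2].mean())
# image-edge based: pixel quad onto z=26
cn=cv2.findContours((l==k).astype('uint8'),0,2)[0];cn=max(cn,key=len)
q=np.array([ray(i,u,v,26)[:2] for u,v in cn[:,0]]);print(cv2.minAreaRect(q.astype('float32')))
g=cv2.GaussianBlur(cv2.resize(cv2.cvtColor(im,cv2.COLOR_RGB2GRAY),None,fx=4,fy=4,interpolation=cv2.INTER_CUBIC),(5,5),1)
for nme,u0,v0,R in(('a',329,229,26.5),('b',329.5,176,22.5),('c',330,127,19),('d',331,84,15.5)):
    w=int(R*4*1.45);cu,cv=int(u0*4),int(v0*4);sub=g[cv-w:cv+w,cu-w:cu+w]
    h=cv2.HoughCircles(sub,cv2.HOUGH_GRADIENT,1,200,param1=60,param2=12,minRadius=int(R*3.5),maxRadius=int(R*4.6))
    if h is not None:
        x,y,rr=h[0,0];U,V=(cu-w+x)/4-.375,(cv-w+y)/4-.375;p=ray(i,U,V,26);print(nme,round(U,1),round(V,1),rr/4,p.round(1),'r mm',(ray(i,U+rr/4,V,26)-p)[:2].round(1))
E
```

```text
[ 295   56   74  203 8695]
((461.7265625, -133.840087890625), (176.8201141357422, 63.39433670043945), 87.18614196777344) 24.78319231326477
((461.46630859375, -134.09060668945312), (174.6887664794922, 62.72483444213867), 87.49639892578125)
c 330.2 126.2 17.4 [ 462.7 -101.9   26. ] r mm [15.  -0.5]
d 329.5 85.2 16.175 [463.  -69.1  26. ] r mm [13.6 -0.5]
```

servo_tool([
  [0,0,0,0.3,0.05,0,60],
  [0,0,0,0.6,0.05,0,60],
  [0,0,0,0.9,0.05,0,60],
  [0,0,0,1,0.05,0,60],
  [0,0,0,1,0.05,0,60],
])

```text
t: 17.92
ee_pos: [466.0, 11.2, 150.8]
orientation: [2.258, 2.184, 0.0]
ft_force: [-0.0, 0.0, -0.7]
width: 60.1
grasp_force: 0.0
```

servo_tool([
  [0,0,0,0.2,0,0,60],
  [0,0,0,0.2,0,0,60],
  [0,0,0,0.2,0,0,60],
  [0,0,0,0.2,0,0,60],
])

```text
t: 18.42
ee_pos: [467.6, 48.3, 150.7]
orientation: [2.264, 2.178, -0.0]
ft_force: [-0.2, -0.6, 0.1]
width: 60.0
grasp_force: 0.0
```

```bash
cat >> h.py <<'E'
def rects(C,d,i,zl,zh,x0,x1,y0,y1,a=60,zp=None):
    m=((C[...,2]>zl)&(C[...,2]<zh)&(C[...,0]>x0)&(C[...,0]<x1)&(C[...,1]>y0)&(C[...,1]<y1)&(d>0)).astype('uint8')
    n,l,s,c=cv2.connectedComponentsWithStats(m)
    for k in range(1,n):
        if s[k,4]>a:
            P=C[l==k];r=cv2.minAreaRect(P[:,:2].astype('float32'));e=''
            if zp is not None:
                cn=max(cv2.findContours((l==k).astype('uint8'),0,2)[0],key=len)
                q=np.array([ray(i,u,v,zp)[:2] for u,v in cn[:,0]],'float32');e=cv2.minAreaRect(q);e=(np.round(e[0],1),np.round(e[1],1),round(e[2],1))
            print(c[k].round(0),s[k,4],'z',P[:,2].mean().round(1),np.round(r[0],1),np.round(r[1],1),round(r[2],1),'ray',e)
E
python3 - <<'E'
from h import *
plan([])
im,d,i=snap('wrist');C=cloud(d,i)
rects(C,d,i,28,40,430,510,20,140,100,34)
rects(C,d,i,29,40,380,600,200,420,30,34)
E
```

```text
now [467.6  48.3 150.7] yaw -2.22 t 18.425 q [ 0.08  0.25  2.   -0.    0.89  0.12] w 60.0
[317. 196.] 2488 z 32.6 [468.4  66.8] [93.1 26.1] 88.9 ray (array([468.4,  67.5]), array([91.8, 25.6]), 88.9)
```

servo_tool([
  [0,0,0,0.3,0,0,60],
  [0,0,0,0.6,0,0,60],
  [0,0,0,0.9,-0.05,0,60],
  [0,0,0,0.95,-0.1,0,60],
  [0,0,0,0.95,-0.1,0,60],
  [0,0,0,0.95,-0.1,0,60],
])

```text
t: 19.23
ee_pos: [455.0, 238.5, 150.6]
orientation: [2.264, 2.178, -0.001]
ft_force: [0.6, 0.6, 0.4]
width: 59.8
grasp_force: 0.0
```

```bash
python3 - <<'E'
from h import *
im,d,i=snap('wrist');C=cloud(d,i)
rects(C,d,i,29,40,380,600,200,420,30,34)
rects(C,d,i,14,22,380,600,200,420,30,18)
plan([(428,363,60,-2)])
E
```

```text
[280.  79.] 337 z 32.7 [428.7 363.8] [15.6 15.7] 34.9 ray (array([428.8, 363.5]), array([15.8, 15.5]), 86.5)
[420.  94.] 319 z 32.8 [544.4 347.6] [15.5 15.1] 41.5 ray (array([543.7, 347.3]), array([15.8, 15.2]), 15.5)
[409. 176.] 271 z 32.8 [537.1 280.2] [14.8 15.2] 88.2 ray (array([536.5, 280.3]), array([14.6, 15.9]), 87.7)
[272. 187.] 246 z 32.8 [416.3 275.4] [15.1 14.8] 87.2 ray (array([416.3, 276. ]), array([15.1, 14.7]), 41.7)
[282.  82.] 1796 z 17.1 [428.6 363.9] [42.5 42.6] 87.6 ray (array([428.8, 363.6]), array([42. , 42.3]), 87.7)
[411.  99.] 281 z 17.0 [542.6 346.9] [20.2 23.5] 20.3 ray (array([542. , 346.6]), array([20.8, 23.4]), 21.3)
[404. 174.] 957 z 17.1 [537.4 280.4] [35.9 36.3] 44.2 ray (array([537. , 280.5]), array([35.6, 36. ]), 44.4)
[276. 183.] 243 z 17.0 [416.2 275.9] [22.2 23.2] 87.3 ray (array([416.6, 276. ]), array([22. , 23.2]), 87.7)
now [455.1 238.5 150.7] yaw -2.26 t 19.275 q [ 0.46  0.31  1.91 -0.    0.92  0.5 ] w 59.9
(428, 363, 60, -2) turn [-0.      0.0002 -0.003 ] shift [ 0.6167 -0.16    0.4533]
```

```bash
python3 - <<'E'
from h import *
im,d,i=snap('scene');C=cloud(d,i)
m=(C[...,2]>50)&(C[...,2]<300)&(C[...,1]>400)&(C[...,1]<700)&(C[...,0]>250)&(C[...,0]<750)&(d>0)
P=C[m];
for x in range(250,700,50):
    q=P[(P[:,0]>=x)&(P[:,0]<x+50)]
    if len(q): print(x,np.percentile(q[:,1],1).round(),q[:,2].max().round())
plan([(428.7,363.6,70,-2),(428.7,363.6,-15,-2)])
E
```

```text
350 515.0 187.0
400 517.0 197.0
450 515.0 193.0
500 515.0 192.0
550 516.0 192.0
600 519.0 193.0
650 519.0 300.0
now [455.2 238.5 150.7] yaw -2.27 t 19.325 q [ 0.46  0.31  1.91 -0.    0.92  0.5 ] w 59.8
(428.7, 363.6, 70, -2) turn [ 0.      0.0001 -0.0032] shift [ 0.6196 -0.1573  0.4034]
(428.7, 363.6, -15, -2) turn [0. 0. 0.] shift [0.    0.    0.425]
```

servo_tool([
  [0,0,0,0.3,-0.08,0.1,60],
  [0,0,0,0.55,-0.157,0.2,60],
  [0,0,0,0.62,-0.157,0.4,60],
  [0,0,0,0.62,-0.157,0.4,60],
  [0,0,0,0.62,-0.157,0.4,60],
  [0,0,0,0.62,-0.157,0.4,60],
])

```text
t: 20.08
ee_pos: [429.3, 364.6, 72.2]
orientation: [2.264, 2.177, 0.003]
ft_force: [0.2, -0.9, 0.6]
width: 60.2
grasp_force: 0.0
```

servo_tool([
  [0,0,0,0,0,0.2,50],
  [0,0,0,0,0,0.35,50],
  [0,0,0,0,0,0.425,50],
  [0,0,0,0,0,0.425,50],
  [0,0,0,0,0,0.425,50],
])

```text
t: 20.7
ee_pos: [429.0, 365.5, -13.1]
orientation: [2.263, 2.179, 0.003]
ft_force: [1.1, -1.1, -1.1]
width: 50.0
grasp_force: 0.0
```

```bash
python3 - <<'E'
from h import *
plan([(428.7,363.6,-15,-2)]);print(ctrl.get_obs()['ft_force'])
E
```

```text
now [429.  365.5 -13.1] yaw -2.17 t 20.7 q [ 0.68  0.64  1.86 -0.    0.64  0.72] w 50.0
(428.7, 363.6, -15, -2) turn [ 0.001  -0.0008 -0.002 ] shift [-0.0098 -0.001   0.0093]
[ 1.06026004 -1.07125007 -1.11498539]
```

servo_tool([
  [0,0,0,-0.007,0,0.006,50],
  [0,0,0,-0.007,0,0.006,5],
  [0,0,0,-0.007,0,0.006,5],
  [0,0,0,-0.007,0,0.006,5],
  [0,0,0,-0.007,0,0.006,5],
  [0,0,0,-0.007,0,0.006,5],
])

```text
t: 21.45
ee_pos: [428.6, 364.6, -13.9]
orientation: [-2.263, -2.179, -0.003]
ft_force: [-3.0, 0.6, 12.7]
width: 14.9
grasp_force: 32.9
```

```bash
python3 - <<'E'
from h import *
plan([(440,330,110,-2),(460,190,110,-2),(462,0,110,-2),(459,-150,110,-2),(459,-192.4,70,-2.3)]);print(ctrl.get_obs()['grasp_force'])
E
```

```text
now [428.6 364.6 -13.9] yaw -2.17 t 21.45 q [0.68 0.64 1.87 0.   0.63 0.72] w 14.9
(440, 330, 110, -2) turn [ 0.0008 -0.0011 -0.0019] shift [-0.1697  0.0645 -0.6196]
(460, 190, 110, -2) turn [0. 0. 0.] shift [-0.6961  0.1244  0.    ]
(462, 0, 110, -2) turn [0. 0. 0.] shift [-0.9491  0.0431  0.    ]
(459, -150, 110, -2) turn [0. 0. 0.] shift [-0.7501  0.0112  0.    ]
(459, -192.4, 70, -2.3) turn [0.     0.     0.0035] shift [-0.2119  0.0074  0.2   ]
32.90104072070724
```

servo_tool([
  [0,0,0,0,0,-0.05,5],
  [0,0,0,0,0,-0.2,5],
  [0,0,0,-0.05,0.02,-0.4,5],
  [0,0,0,-0.17,0.064,-0.62,5],
  [0,0,0,-0.17,0.064,-0.62,5],
  [0,0,0,-0.17,0.064,-0.62,5],
])

```text
t: 22.2
ee_pos: [439.0, 329.0, 107.9]
orientation: [-2.263, -2.178, 0.001]
ft_force: [-0.1, -0.1, -2.0]
width: 15.1
grasp_force: 31.4
```

```bash
python3 - <<'E'
from h import *
im,d,i=snap('wrist','w6.png');plan([]);o=ctrl.get_obs();print(o['grasp_force'],o['ft_force'])
E
```

```text
now [438.6 328.9 107.3] yaw -2.16 t 22.25 q [0.62 0.43 1.86 0.   0.86 0.66] w 15.1
31.395089590516818 [ 0.24686053 -0.1162623  -2.34764904]
```

View pics/w6.png

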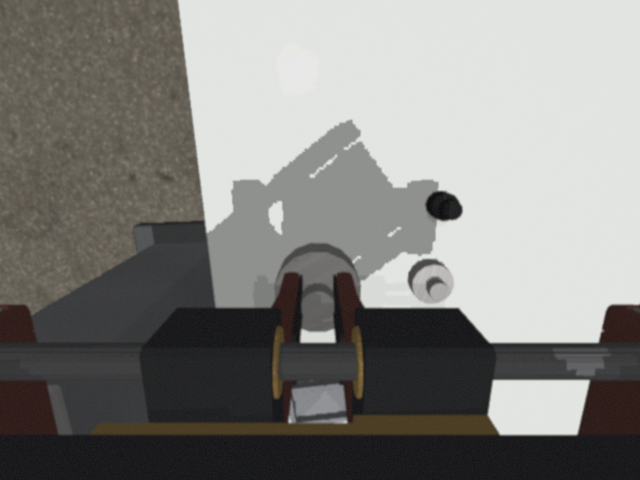

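Weight a hangs level in the grip. Next is its offset in the hand, then the carry.

```bash
cat >> h.py <<'E'
def inhand(r,dz=32):
    im,d,i=snap('wrist');C=cloud(d,i);o=ctrl.get_obs();R=Ro.from_rotvec(o['orientation']).as_matrix()
    L=(C-np.array(o['ee_pos']))@R  # tool coords
    m=(abs(L[...,2]+dz)<3)&(np.hypot(L[...,0],L[...,1])<r+8)&(d>0)
    P=L[m]; print(len(P),'z',P[:,2].mean().round(1),'x max',np.percentile(P[:,0],99).round(1),'y',np.percentile(P[:,1],[1,99]).round(1))
    # circle fit on boundary: outer points per angle
    a=np.degrees(np.arctan2(P[:,1],P[:,0]));B=[]
    for k in range(-60,61,6):
        q=P[abs(a-k)<3]
        if len(q)>2: B.append(q[np.argmax(np.hypot(q[:,0],q[:,1]))][:2])
    B=np.array(B);A=np.c_[2*B,np.ones(len(B))];s=np.linalg.lstsq(A,(B**2).sum(1),rcond=None)[0];print('centre',s[:2].round(1),'r',np.sqrt(s[2]+s[:2]@s[:2]).round(1))
E
python3 -c "
from h import *
inhand(22)"
```

```text
2264 z -31.3 x max 20.5 y [-20.7  20.7]
centre [-0.5 -0.1] r 21.6
```

servo_tool([
  [0,0,0,-0.25,0.05,0,5],
  [0,0,0,-0.5,0.09,0,5],
  [0,0,0,-0.7,0.125,0,5],
  [0,0,0,-0.7,0.125,0,5],
])

```text
t: 22.8
ee_pos: [458.2, 186.3, 107.0]
orientation: [-2.265, -2.175, 0.005]
ft_force: [-0.3, 0.6, -2.4]
width: 14.7
grasp_force: 32.7
```

servo_tool([
  [0,0,0,-0.25,0.01,0,5],
  [0,0,0,-0.5,0.02,0,5],
  [0,0,0,-0.75,0.03,0,5],
  [0,0,0,-0.95,0.043,0,5],
  [0,0,0,-0.95,0.043,0,5],
])

```text
t: 23.42
ee_pos: [460.6, -2.9, 107.7]
orientation: [-2.265, -2.176, 0.001]
ft_force: [-0.1, 0.2, -2.3]
width: 14.7
grasp_force: 33.1
```

servo_tool([
  [0,0,0,-0.25,0,0,5],
  [0,0,0,-0.5,0.01,0,5],
  [0,0,0,-0.75,0.01,0,5],
  [0,0,0,-0.75,0.01,0,5],
])

```text
t: 23.92
ee_pos: [457.7, -152.9, 107.9]
orientation: [-2.266, -2.176, -0.0]
ft_force: [0.5, -0.1, -3.2]
width: 14.7
grasp_force: 33.6
```

```bash
python3 - <<'E'
from h import *
inhand(22)
plan([(458.9,-192.4,60,-2.3),(458.9,-192.4,20,-2.3)]);o=ctrl.get_obs();print(o['grasp_force'],o['ft_force'])
E
```

```text
2259 z -31.1 x max 19.2 y [-20.4  21.1]
centre [-1.8  0.2] r 21.5
now [ 457.3 -151.5  107.8] yaw -2.25 t 23.975 q [-0.34  0.34  2.    0.    0.8  -0.31] w 14.7
(458.9, -192.4, 60, -2.3) turn [-0.0006 -0.0005  0.0006] shift [-0.2041  0.0164  0.2388]
(458.9, -192.4, 20, -2.3) turn [0. 0. 0.] shift [0.  0.  0.2]
33.59232896262256 [-0.42604133  0.21365067 -1.28965506]
```

```bash
python3 - <<'E'
from h import *
im,d,i=snap('wrist');C=cloud(d,i);o=ctrl.get_obs();R=Ro.from_rotvec(o['orientation']).as_matrix();L=(C-np.array(o['ee_pos']))@R
for u,v in((200,306),(200,312),(200,318),(200,335),(440,312),(440,318),(20,310),(20,330),(320,345),(320,450),(100,450)): print(u,v,L[v,u].round())
inhand(22)
E
```

```text
200 306 [ -75. -110.  109.]
200 312 [  31.  -27. -119.]
200 318 [  32.  -26. -123.]
200 335 [  32.  -24. -130.]
440 312 [  32.   28. -120.]
440 318 [  32.   27. -123.]
20 310 [  31.  -72. -116.]
20 330 [  26.  -72. -117.]
320 345 [  27.    1. -125.]
320 450 [  21.    0. -148.]
100 450 [  22.  -35. -148.]
2248 z -30.9 x max 20.0 y [-20.8  20.6]
centre [-0.7 -0.1] r 21.5
```

servo_tool([
  [0,0,0,-0.1,0.016,0,5],
  [0,0,0,-0.2,0.016,0.1,5],
  [0,0,0,-0.2,0.016,0.2,5],
  [0,0,0,-0.2,0.016,0.2,5],
  [0,0,0,-0.2,0.016,0.2,5],
])

```text
t: 24.7
ee_pos: [459.3, -191.8, 68.9]
orientation: [2.262, 2.18, 0.0]
ft_force: [-0.4, 0.4, -2.1]
width: 15.2
grasp_force: 33.6
```

```bash
python3 - <<'E'
from h import *
inhand(22)
plan([(458.9,-191.6,20,-2.3)]);o=ctrl.get_obs();print(o['grasp_force'],o['ft_force'])
E
```

```text
2243 z -30.8 x max 20.6 y [-21.   20.4]
centre [-0.1 -0.4] r 21.3
now [ 459.4 -191.8   69.2] yaw -2.11 t 24.75 q [-0.42  0.43  1.99  0.    0.73 -0.38] w 14.5
(458.9, -191.6, 20, -2.3) turn [0.0007 0.0003 0.0022] shift [ 0.0012 -0.003   0.2458]
33.59727656175892 [ 0.28689341  0.3958784  -1.69578193]
```

servo_tool([
  [0,0,0,-0.001,-0.002,0.1,5],
  [0,0,0,-0.001,-0.002,0.2,5],
  [0,0,0,-0.001,-0.002,0.26,5],
  [0,0,0,-0.001,-0.002,0.27,5],
  [0,0,0,-0.001,-0.002,0.27,5],
])

```text
t: 25.38
ee_pos: [458.7, -192.2, 14.9]
orientation: [2.262, 2.179, 0.0]
ft_force: [-0.0, 0.4, -1.7]
width: 15.0
grasp_force: 33.6
```

servo_tool([
  [0,0,0,0,0,0.015,5],
  [0,0,0,0,0,0.03,5],
  [0,0,0,0,0,0.03,5],
])

```text
t: 25.75
ee_pos: [458.2, -192.1, 8.4]
orientation: [-2.263, -2.179, 0.0]
ft_force: [0.6, 0.3, -1.4]
width: 15.0
grasp_force: 33.6
```

```bash
python3 - <<'E'
from h import *
inhand(22)
plan([(458.9,-192,0,-2.3)]);o=ctrl.get_obs();print(o['grasp_force'],o['ft_force'],o['moment'])
E
```

```text
2248 z -30.9 x max 20.6 y [-21.   20.5]
centre [-0.6 -0.2] r 21.7
now [ 458.3 -192.1    8.5] yaw -2.16 t 25.8 q [-0.42  0.54  2.01  0.    0.6  -0.38] w 14.5
(458.9, -192, 0, -2.3) turn [-0.0001 -0.      0.0017] shift [0.0004 0.0031 0.0423]
33.595228318099544 [ 0.03995292  0.15038234 -2.20803364] [-0.06113125 -0.04919323 -0.00580878]
```

Underside at about 21 mm, below the rim, with no contact force: weight a has entered the pocket.

servo_tool([
  [0,0,0,0,0,0.02,5],
  [0,0,0,0,0,0.035,5],
  [0,0,0,0,0,0.043,5],
])

```text
t: 26.18
ee_pos: [458.2, -192.0, -0.4]
orientation: [-2.263, -2.179, 0.0]
ft_force: [0.1, 0.5, -2.5]
width: 14.9
grasp_force: 33.6
```

servo_tool([
  [0,0,0,0,0,0,30],
  [0,0,0,0,0,0,30],
  [0,0,0,0,0,0,30],
  [0,0,0,0,0,-0.1,30],
  [0,0,0,0,0,-0.3,30],
  [0,0,0,0.1,0,-0.55,30],
  [0,0,0,0.3,0,-0.6,45],
  [0,0,0,0.6,0,-0.6,60],
  [0,0,0,0.9,0,-0.6,60],
  [0,0,0,1,0,-0.6,60],
])

```text
t: 27.42
ee_pos: [465.6, 10.4, 120.2]
orientation: [2.26, 2.182, 0.001]
ft_force: [0.5, -0.2, 0.5]
width: 59.5
grasp_force: 0.0
```

```bash
python3 - <<'E'
from h import *
plan([(500,160,130,-2),(537,280.4,70,-2),(537,280.4,-14,-2)])
E
```

```text
now [465.6  10.4 120.2] yaw -1.99 t 27.425 q [-0.    0.3   2.03  0.    0.82  0.03] w 59.5
(500, 160, 130, -2) turn [ 0.0003 -0.0002  0.0001] shift [ 0.7535  0.1457 -0.0488]
(537, 280.4, 70, -2) turn [0. 0. 0.] shift [0.6081 0.1639 0.3   ]
(537, 280.4, -14, -2) turn [0. 0. 0.] shift [0.   0.   0.42]
```

servo_tool([
  [0,0,0,0.3,0.06,-0.05,60],
  [0,0,0,0.6,0.12,-0.05,60],
  [0,0,0,0.754,0.146,-0.05,60],
  [0,0,0,0.754,0.146,-0.05,60],
  [0,0,0,0.754,0.146,-0.05,60],
])

```text
t: 28.05
ee_pos: [500.1, 156.7, 129.7]
orientation: [-2.263, -2.179, 0.001]
ft_force: [-0.5, -0.1, 0.4]
width: 60.2
grasp_force: 0.0
```

```bash
python3 - <<'E'
from h import *
im,d,i=snap('wrist');C=cloud(d,i)
rects(C,d,i,29,40,380,600,200,420,30,34)
rects(C,d,i,14,22,380,600,200,420,30,18)
plan([(537,280.4,70,-2),(537,280.4,-14,-2)])
E
```

```text
[360.  73.] 382 z 32.8 [537.4 279.9] [15.4 15.3] 58.7 ray (array([537.2, 279.5]), array([15.7, 15.2]), 60.3)
[203.  86.] 373 z 32.8 [416.3 275.6] [15.1 15.3] 20.5 ray (array([416.9, 275.2]), array([15.1, 15.3]), 83.4)
[357.  77.] 1346 z 17.1 [537.3 280. ] [36.2 35.6] 88.6 ray (array([537.2, 279.6]), array([36.1, 35.4]), 88.6)
[214.  91.] 337 z 16.9 [418.1 274.7] [23.6 19.7] 65.5 ray (array([418.4, 274.4]), array([23.5, 20.1]), 62.9)
now [500.2 156.3 129.7] yaw -2.2 t 28.1 q [ 0.28  0.36  1.9  -0.    0.88  0.32] w 60.0
(537, 280.4, 70, -2) turn [-0.0005  0.0003 -0.0023] shift [0.6271 0.1605 0.2983]
(537, 280.4, -14, -2) turn [0. 0. 0.] shift [0.   0.   0.42]
```

servo_tool([
  [0,0,0,0.3,0.08,0.1,55],
  [0,0,0,0.55,0.16,0.2,50],
  [0,0,0,0.622,0.161,0.3,50],
  [0,0,0,0.622,0.161,0.3,50],
  [0,0,0,0.622,0.161,0.3,50],
])

```text
t: 28.72
ee_pos: [537.2, 278.7, 70.1]
orientation: [-2.264, -2.178, 0.002]
ft_force: [-0.1, 1.0, 0.7]
width: 50.1
grasp_force: 0.0
```

servo_tool([
  [0,0,0,0,0,0.2,50],
  [0,0,0,0,0,0.35,50],
  [0,0,0,0,0,0.415,50],
  [0,0,0,0,0,0.415,50],
  [0,0,0,0,0,0.415,50],
  [0,0,0,0,0,0.415,50],
])

```text
t: 29.48
ee_pos: [538.4, 280.8, -11.9]
orientation: [2.263, 2.179, 0.003]
ft_force: [0.2, -0.1, 0.6]
width: 49.8
grasp_force: 0.0
```

```bash
python3 - <<'E'
from h import *
plan([(537.2,280,-13,-2.2)]);print(ctrl.get_obs()['ft_force'])
E
```

```text
now [538.4 280.8 -11.9] yaw -2.16 t 29.475 q [ 0.46  0.68  1.76 -0.    0.7   0.5 ] w 49.8
(537.2, 280, -13, -2.2) turn [ 0.0012 -0.0006  0.0004] shift [-0.0042 -0.006   0.0057]
[ 0.20375041 -0.09508386  0.58576502]
```

servo_tool([
  [0,0,0,-0.004,-0.004,0.003,40],
  [0,0,0,-0.004,-0.004,0.003,5],
  [0,0,0,-0.004,-0.004,0.003,5],
  [0,0,0,-0.004,-0.004,0.003,5],
  [0,0,0,-0.004,-0.004,0.003,5],
  [0,0,0,-0.004,-0.004,0.003,5],
])

```text
t: 30.22
ee_pos: [537.0, 279.8, -13.7]
orientation: [2.263, 2.179, 0.001]
ft_force: [1.2, 1.0, 0.7]
width: 14.9
grasp_force: 30.1
```

servo_tool([
  [0,0,0,0,0,-0.05,5],
  [0,0,0,0,0,-0.2,5],
  [0,0,0,0,0,-0.4,5],
  [0,0,0,-0.05,-0.02,-0.6,5],
  [0,0,0,-0.05,-0.02,-0.6,5],
  [0,0,0,-0.05,-0.02,-0.6,5],
])

```text
t: 30.98
ee_pos: [531.8, 269.7, 105.9]
orientation: [-2.263, -2.179, 0.001]
ft_force: [-0.5, 0.1, -1.1]
width: 14.6
grasp_force: 30.3
```

```bash
python3 - <<'E'
from h import *
inhand(18.5,31)
plan([(500,100,110,-2.3),(475,-70,110,-2.3),(460.8,-143.5,70,-2.3)]);o=ctrl.get_obs();print(o['grasp_force'],o['ft_force'])
E
```

```text
1328 z -31.4 x max 18.6 y [-13.9  13.7]
centre [ 7.9 -0.1] r 12.4
now [531.5 269.5 105.2] yaw -2.16 t 31.025 q [0.45 0.49 1.75 0.   0.9  0.49] w 14.9
(500, 100, 110, -2.3) turn [-0.0012  0.0006  0.0016] shift [-0.853  -0.1253 -0.023 ]
(475, -70, 110, -2.3) turn [0. 0. 0.] shift [-0.8543 -0.0908  0.    ]
(460.8, -143.5, 70, -2.3) turn [0. 0. 0.] shift [-0.3701 -0.0562  0.2   ]
30.28009659954705 [-0.23155948  0.49621368 -2.00086947]
```

servo_tool([
  [0,0,0,-0.25,-0.03,0,5],
  [0,0,0,-0.5,-0.07,0,5],
  [0,0,0,-0.75,-0.11,0,5],
  [0,0,0,-0.853,-0.125,-0.023,5],
  [0,0,0,-0.853,-0.125,-0.023,5],
])

```text
t: 31.65
ee_pos: [500.0, 99.1, 109.8]
orientation: [-2.264, -2.176, 0.003]
ft_force: [0.8, -0.0, -1.5]
width: 14.9
grasp_force: 30.8
```

servo_tool([
  [0,0,0,-0.25,-0.03,0,5],
  [0,0,0,-0.5,-0.06,0,5],
  [0,0,0,-0.75,-0.09,0,5],
  [0,0,0,-0.854,-0.09,0,5],
  [0,0,0,-0.854,-0.09,0,5],
])

```text
t: 32.28
ee_pos: [476.6, -70.0, 110.1]
orientation: [-2.264, -2.176, 0.001]
ft_force: [0.1, -0.0, -1.7]
width: 15.3
grasp_force: 30.8
```

servo_tool([
  [0,0,0,-0.2,-0.04,0,5],
  [0,0,0,-0.37,-0.056,0.1,5],
  [0,0,0,-0.37,-0.056,0.2,5],
  [0,0,0,-0.37,-0.056,0.2,5],
  [0,0,0,-0.37,-0.056,0.2,5],
])

```text
t: 32.9
ee_pos: [463.1, -142.2, 71.0]
orientation: [-2.261, -2.181, -0.0]
ft_force: [-0.1, -0.2, -1.1]
width: 15.0
grasp_force: 30.8
```

```bash
python3 - <<'E'
from h import *
im,d,i=snap('wrist');C=cloud(d,i);o=ctrl.get_obs();R=Ro.from_rotvec(o['orientation']).as_matrix();L=(C-np.array(o['ee_pos']))@R
m=(L[...,2]<-25)&(L[...,2]>-36)&(abs(L[...,1])<22)&(L[...,0]>0)&(L[...,0]<26)&(d>0)
for y in range(-20,21,4):
    q=L[m&(abs(L[...,1]-y)<1)]; print(y,len(q),(np.percentile(q[:,0],98).round(1),q[:,2].mean().round(1)) if len(q) else '')
plan([(460.8,-143.5,15,-2.3)]);print(o['grasp_force'])
E
```

```text
-20 0 
-16 14 (np.float64(11.5), np.float64(-31.6))
-12 54 (np.float64(15.0), np.float64(-30.7))
-8 110 (np.float64(17.3), np.float64(-30.7))
-4 123 (np.float64(18.4), np.float64(-30.3))
0 111 (np.float64(18.9), np.float64(-30.3))
4 117 (np.float64(18.3), np.float64(-30.3))
8 91 (np.float64(17.0), np.float64(-30.8))
12 51 (np.float64(14.5), np.float64(-30.7))
16 8 (np.float64(11.3), np.float64(-31.3))
20 0 
now [ 463.3 -142.4   71.3] yaw -2.08 t 32.95 q [-0.32  0.41  2.01  0.    0.72 -0.29] w 14.8
(460.8, -143.5, 15, -2.3) turn [0.0004 0.0001 0.0025] shift [-0.0058 -0.0125  0.2816]
30.77920926238903
```

servo_tool([
  [0,0,0,-0.009,-0.011,0.1,5],
  [0,0,0,-0.009,-0.011,0.2,5],
  [0,0,0,-0.009,-0.011,0.27,5],
  [0,0,0,-0.009,-0.011,0.285,5],
  [0,0,0,-0.009,-0.011,0.285,5],
])

```text
t: 33.58
ee_pos: [460.6, -144.9, 14.1]
orientation: [2.262, 2.179, 0.0]
ft_force: [-1.0, -0.1, -2.1]
width: 14.6
grasp_force: 30.8
```

servo_tool([
  [0,0,0,0,0,0.01,5],
  [0,0,0,0,0,0.02,5],
  [0,0,0,0,0,0.03,5],
])

```text
t: 33.95
ee_pos: [460.4, -145.0, 7.9]
orientation: [2.263, 2.179, 0.0]
ft_force: [0.1, 1.4, -0.5]
width: 14.6
grasp_force: 30.8
```

```bash
python3 - <<'E'
from h import *
plan([(460.6,-144.2,0,-2.3)]);o=ctrl.get_obs();print(o['grasp_force'],o['ft_force'],o['moment'])
E
```

```text
now [ 460.4 -145.     7.9] yaw -2.17 t 33.95 q [-0.33  0.53  2.04  0.    0.58 -0.29] w 14.6
(460.6, -144.2, 0, -2.3) turn [0.0002 0.0001 0.0016] shift [0.004  0.0008 0.0397]
30.77788624539835 [ 0.14041215  1.44991455 -0.47131457] [-0.03386785 -0.10937065 -0.03097812]
```

servo_tool([
  [0,0,0,0.004,0,0.015,5],
  [0,0,0,0.004,0,0.03,5],
  [0,0,0,0.004,0,0.04,5],
])

```text
t: 34.33
ee_pos: [460.2, -144.1, -0.4]
orientation: [-2.263, -2.179, 0.0]
ft_force: [-0.9, -0.5, -2.1]
width: 14.9
grasp_force: 30.8
```

```bash
python3 - <<'E'
from h import *
plan([]);o=ctrl.get_obs();print(o['grasp_force'],o['ft_force'])
E
```

```text
now [ 4.602e+02 -1.441e+02 -4.000e-01] yaw -2.16 t 34.325 q [-0.33  0.54  2.04  0.    0.56 -0.29] w 14.9
30.778093861981688 [-0.90173007 -0.45071205 -2.13176958]
```

servo_tool([
  [0,0,0,0,0,0,30],
  [0,0,0,0,0,0,30],
  [0,0,0,0,0,0,30],
  [0,0,0,0,0,-0.1,30],
  [0,0,0,0,0,-0.3,30],
  [0,0,0,0.1,0,-0.55,30],
  [0,0,0,0.3,0,-0.65,45],
  [0,0,0,0.6,0,-0.65,50],
  [0,0,0,0.9,0,-0.65,50],
  [0,0,0,1,0,-0.65,50],
])

```text
t: 35.58
ee_pos: [467.8, 58.4, 130.3]
orientation: [2.26, 2.182, 0.001]
ft_force: [0.5, 0.2, -0.7]
width: 50.2
grasp_force: 0.0
```

servo_tool([
  [0,0,0,0.25,-0.1,0,50],
  [0,0,0,0.5,-0.15,0,50],
  [0,0,0,0.6,-0.2,0,50],
  [0,0,0,0.6,-0.2,0,50],
  [0,0,0,0.6,-0.2,0,50],
])

```text
t: 36.2
ee_pos: [432.6, 176.6, 129.9]
orientation: [2.263, 2.179, -0.0]
ft_force: [0.6, -0.4, -0.2]
width: 50.2
grasp_force: 0.0
```

```bash
python3 - <<'E'
from h import *
im,d,i=snap('wrist');C=cloud(d,i)
rects(C,d,i,29,40,350,600,190,420,30,34)
rects(C,d,i,14,22,350,600,190,420,30,18)
plan([(416.5,275.7,70,-2.2),(416.5,275.7,-13,-2.2)])
E
```

```text
[461.   4.] 188 z 32.5 [543.6 342.8] [ 6.7 15.3] 82.4 ray (array([542.7, 341.6]), array([ 7., 16.]), 87.8)
[292. 109.] 339 z 32.9 [415.9 275.6] [14.9 15.5] 25.2 ray (array([416. , 275.4]), array([15.4, 14.8]), 87.1)
[450.  13.] 369 z 16.9 [543.1 342.7] [14.1 23.4] 75.0 ray (array([542.4, 342.1]), array([14.9, 23.8]), 75.2)
[294. 113.] 322 z 17.0 [416.1 275.5] [22.7 23.2] 87.7 ray (array([416.1, 275.3]), array([22.4, 23.1]), 87.8)
now [432.7 176.4 129.9] yaw -2.2 t 36.25 q [ 0.36  0.28  2.02 -0.    0.84  0.4 ] w 50.0
(416.5, 275.7, 70, -2.2) turn [ 0.0001  0.0001 -0.0001] shift [ 0.493  -0.1002  0.2996]
(416.5, 275.7, -13, -2.2) turn [0. 0. 0.] shift [0.    0.    0.415]
```

servo_tool([
  [0,0,0,0.25,-0.05,0.1,50],
  [0,0,0,0.49,-0.1,0.2,50],
  [0,0,0,0.49,-0.102,0.3,50],
  [0,0,0,0.49,-0.102,0.3,50],
  [0,0,0,0.49,-0.102,0.3,50],
])

```text
t: 36.88
ee_pos: [416.4, 275.1, 70.3]
orientation: [2.265, 2.177, 0.0]
ft_force: [0.0, -0.0, 0.0]
width: 49.7
grasp_force: 0.0
```

servo_tool([
  [0,0,0,0,0,0.2,45],
  [0,0,0,0,0,0.35,45],
  [0,0,0,0,0,0.415,45],
  [0,0,0,0,0,0.415,45],
  [0,0,0,0,0,0.415,45],
  [0,0,0,0,0,0.415,45],
])

```text
t: 37.62
ee_pos: [416.5, 276.3, -12.0]
orientation: [2.263, 2.179, 0.003]
ft_force: [-0.8, 0.6, -0.2]
width: 45.3
grasp_force: 0.0
```

```bash
python3 - <<'E'
from h import *
plan([(416.1,275.5,-13.2,-2.2)]);print(ctrl.get_obs()['ft_force'])
E
```

```text
now [416.5 276.3 -12. ] yaw -2.16 t 37.625 q [ 0.56  0.58  2.   -0.    0.55  0.6 ] w 45.3
(416.1, 275.5, -13.2, -2.2) turn [ 0.0011 -0.0008  0.0005] shift [-0.0041 -0.0019  0.0058]
[-0.79647073  0.58441774 -0.17903684]
```

servo_tool([
  [0,0,0,-0.004,-0.002,0.003,40],
  [0,0,0,-0.004,-0.002,0.003,5],
  [0,0,0,-0.004,-0.002,0.003,5],
  [0,0,0,-0.004,-0.002,0.003,5],
  [0,0,0,-0.004,-0.002,0.003,5],
  [0,0,0,-0.004,-0.002,0.003,5],
])

```text
t: 38.38
ee_pos: [415.4, 275.1, -13.7]
orientation: [2.263, 2.179, 0.0]
ft_force: [0.3, -0.5, 0.6]
width: 14.9
grasp_force: 29.8
```

servo_tool([
  [0,0,0,0,0,-0.05,5],
  [0,0,0,0,0,-0.2,5],
  [0,0,0,0,0,-0.4,5],
  [0,0,0,-0.05,0.02,-0.6,5],
  [0,0,0,-0.05,0.02,-0.6,5],
  [0,0,0,-0.05,0.02,-0.6,5],
])

```text
t: 39.12
ee_pos: [418.5, 264.7, 106.0]
orientation: [-2.263, -2.179, 0.0]
ft_force: [0.3, 0.5, -1.1]
width: 14.8
grasp_force: 29.8
```

```bash
python3 - <<'E'
from h import *
plan([(440,90,110,-2.3),(463.9,-66.6,70,-2.3)]);o=ctrl.get_obs();print(o['grasp_force'],o['ft_force'])
E
```

```text
now [418.5 264.7 106. ] yaw -2.17 t 39.125 q [0.54 0.36 1.97 0.   0.81 0.58] w 14.8
(440, 90, 110, -2.3) turn [-0.0002  0.0001  0.0015] shift [-0.8688  0.1407 -0.0197]
(463.9, -66.6, 70, -2.3) turn [0. 0. 0.] shift [-0.7776  0.1508  0.2   ]
29.836884709707192 [ 0.27347727  0.45413344 -1.06187771]
```

servo_tool([
  [0,0,0,-0.25,0.04,-0.02,5],
  [0,0,0,-0.5,0.08,-0.02,5],
  [0,0,0,-0.75,0.12,-0.02,5],
  [0,0,0,-0.869,0.141,-0.02,5],
  [0,0,0,-0.869,0.141,-0.02,5],
])

```text
t: 39.75
ee_pos: [439.5, 88.9, 108.9]
orientation: [-2.265, -2.175, 0.004]
ft_force: [0.4, 0.2, -1.1]
width: 14.9
grasp_force: 30.1
```

servo_tool([
  [0,0,0,-0.25,0.05,0,5],
  [0,0,0,-0.5,0.1,0,5],
  [0,0,0,-0.72,0.15,0,5],
  [0,0,0,-0.778,0.15,0.1,5],
  [0,0,0,-0.778,0.15,0.2,5],
  [0,0,0,-0.778,0.15,0.2,5],
  [0,0,0,-0.778,0.15,0.2,5],
])

```text
t: 40.62
ee_pos: [464.7, -65.6, 70.2]
orientation: [-2.261, -2.18, 0.001]
ft_force: [-0.2, -0.1, -1.0]
width: 15.0
grasp_force: 30.1
```

```bash
python3 - <<'E'
from h import *
im,d,i=snap('wrist');C=cloud(d,i);o=ctrl.get_obs();R=Ro.from_rotvec(o['orientation']).as_matrix();L=(C-np.array(o['ee_pos']))@R
m=(L[...,2]<-25)&(L[...,2]>-36)&(abs(L[...,1])<22)&(L[...,0]>0)&(L[...,0]<26)&(d>0)
for y in range(-12,13,3):
    q=L[m&(abs(L[...,1]-y)<1)]; print(y,len(q),(np.percentile(q[:,0],98).round(1),q[:,2].mean().round(1)) if len(q) else '')
plan([(463.7,-66.8,15,-2.3)]);print(o['grasp_force'])
E
```

```text
-12 15 (np.float64(11.4), np.float64(-33.6))
-9 22 (np.float64(10.9), np.float64(-30.7))
-6 67 (np.float64(11.3), np.float64(-30.1))
-3 64 (np.float64(12.6), np.float64(-30.1))
0 61 (np.float64(12.5), np.float64(-30.2))
3 62 (np.float64(12.0), np.float64(-30.1))
6 74 (np.float64(11.0), np.float64(-30.5))
9 18 (np.float64(11.4), np.float64(-32.0))
12 17 (np.float64(11.3), np.float64(-33.2))
now [465.1 -65.8  70.6] yaw -2.1 t 40.675 q [-0.17  0.39  2.05  0.    0.7  -0.13] w 15.0
(463.7, -66.8, 15, -2.3) turn [ 0.0002 -0.      0.0023] shift [-0.0054 -0.0067  0.2779]
30.08560839159145
```

servo_tool([
  [0,0,0,-0.007,-0.007,0.1,5],
  [0,0,0,-0.007,-0.007,0.2,5],
  [0,0,0,-0.007,-0.007,0.265,5],
  [0,0,0,-0.007,-0.007,0.275,5],
  [0,0,0,-0.007,-0.007,0.275,5],
])

```text
t: 41.3
ee_pos: [463.6, -67.8, 15.6]
orientation: [2.262, 2.179, 0.0]
ft_force: [-0.4, 0.5, -2.1]
width: 14.7
grasp_force: 30.1
```

```bash
python3 - <<'E'
from h import *
plan([(463.5,-67.3,8,-2.3)]);o=ctrl.get_obs();print(o['grasp_force'],o['ft_force'])
E
```

```text
now [463.6 -67.8  15.6] yaw -2.15 t 41.3 q [-0.17  0.5   2.07  0.    0.57 -0.13] w 14.7
(463.5, -67.3, 8, -2.3) turn [0.0003 0.     0.0017] shift [ 0.0023 -0.0005  0.0382]
30.085548147726513 [-0.38109138  0.5059866  -2.0613126 ]
```

servo_tool([
  [0,0,0,0.0023,0,0.01,5],
  [0,0,0,0.0023,0,0.025,5],
  [0,0,0,0.0023,0,0.038,5],
])

```text
t: 41.68
ee_pos: [463.3, -67.3, 7.6]
orientation: [2.263, 2.179, 0.0]
ft_force: [0.4, -1.0, -1.1]
width: 15.0
grasp_force: 30.1
```

```bash
python3 - <<'E'
from h import *
plan([]);o=ctrl.get_obs();print(o['grasp_force'],o['ft_force'])
E
```

```text
now [463.3 -67.3   7.6] yaw -2.16 t 41.675 q [-0.17  0.52  2.07 -0.    0.56 -0.13] w 15.0
30.085383423111125 [ 0.42553783 -0.97375291 -1.14174843]
```

servo_tool([
  [0,0,0,0,0,0.02,5],
  [0,0,0,0,0,0.04,5],
  [0,0,0,0,0,0.04,5],
])

```text
t: 42.05
ee_pos: [463.0, -67.3, -0.7]
orientation: [-2.263, -2.179, 0.001]
ft_force: [-1.0, -1.5, -1.4]
width: 15.0
grasp_force: 30.1
```

servo_tool([
  [0,0,0,0,0,0,30],
  [0,0,0,0,0,0,30],
  [0,0,0,0,0,0,30],
  [0,0,0,0,0,-0.1,30],
  [0,0,0,0,0,-0.3,30],
  [0,0,0,-0.1,0,-0.55,30],
  [0,0,0,-0.3,0,-0.75,45],
  [0,0,0,-0.58,-0.05,-0.75,50],
  [0,0,0,-0.58,-0.05,-0.75,50],
  [0,0,0,-0.58,-0.05,-0.75,50],
])

```text
t: 43.3
ee_pos: [448.5, -182.6, 149.5]
orientation: [-2.264, -2.177, -0.0]
ft_force: [1.0, -0.4, -1.2]
width: 49.9
grasp_force: 0.0
```

```bash
python3 - <<'E'
from h import *
im,d,i=snap('wrist','w7.png');C=cloud(d,i)
rects(C,d,i,42,50,420,510,-220,-30,30,46)
rects(C,d,i,27,34,420,510,-220,-30,60,30)
rects(C,d,i,28,40,430,510,20,140,100,34)
plan([])
E
```

```text
[331.  86.] 335 z 44.8 [463.2 -66.9] [15.3 15.1] 84.5 ray (array([463.1, -67.3]), array([15.3, 15. ]), 87.7)
[330. 184.] 276 z 44.8 [ 460.2 -143.5] [14.8 15.6] 43.3 ray (array([ 460.4, -143.2]), array([15. , 15.1]), 87.9)
[329. 240.] 253 z 44.8 [ 457.8 -192.4] [15.5 15.2] 59.7 ray (array([ 457.6, -192.2]), array([15.4, 14.9]), 87.8)
[329.  92.] 311 z 28.9 [463.3 -67. ] [22.7 23.2] 84.2 ray (array([463.2, -67.1]), array([22.3, 23.2]), 87.7)
[329. 182.] 1041 z 29.1 [ 460.1 -143.3] [35.4 35.6] 88.7 ray (array([ 460.1, -143.2]), array([35.1, 35.5]), 87.7)
[328. 235.] 1389 z 29.0 [ 458.2 -192.5] [42.9 41.8] 87.2 ray (array([ 458.1, -192. ]), array([42.7, 41.6]), 87.7)
now [ 448.5 -182.1  149.3] yaw -2.15 t 43.35 q [-0.41  0.28  1.97  0.    0.9  -0.37] w 50.1
```

View pics/w7.png

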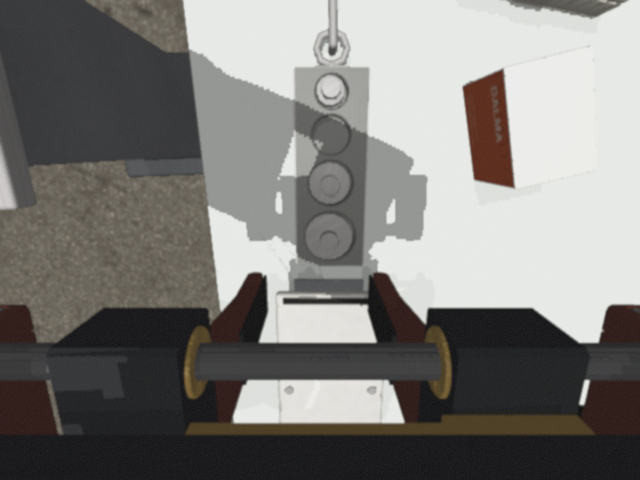

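All three sit right: disc tops at 30 mm and knobs at 46 mm, in pockets a (328,235), b (329,182) and d (331,90). c is absent and its pocket (330,135) is empty. Next I'll regrip the hook and push.

```bash
python3 -c "
from h import *
plan([(460,-20,150,-2),(468.2,79,70,-2),(468.2,79,-20,-2)])"
```

```text
now [ 448.5 -182.1  149.3] yaw -2.15 t 43.35 q [-0.41  0.28  1.97  0.    0.9  -0.37] w 50.1
(460, -20, 150, -2) turn [-0.0006 -0.0004 -0.0018] shift [ 0.812   0.0269 -0.0028]
(468.2, 79, 70, -2) turn [0. 0. 0.] shift [0.4961 0.0237 0.4   ]
(468.2, 79, -20, -2) turn [0. 0. 0.] shift [0.   0.   0.45]
```

servo_tool([
  [0,0,0,0.25,0.02,0,50],
  [0,0,0,0.5,0.02,0,50],
  [0,0,0,0.75,0.027,0,50],
  [0,0,0,0.812,0.027,0,50],
  [0,0,0,0.812,0.027,0,50],
])

```text
t: 43.98
ee_pos: [460.2, -19.6, 149.4]
orientation: [-2.259, -2.183, 0.001]
ft_force: [-0.2, 0.5, 0.2]
width: 50.3
grasp_force: 0.0
```

servo_tool([
  [0,0,0,0.25,0.01,0.1,50],
  [0,0,0,0.496,0.024,0.25,50],
  [0,0,0,0.496,0.024,0.4,50],
  [0,0,0,0.496,0.024,0.4,50],
  [0,0,0,0.496,0.024,0.4,50],
])

```text
t: 44.6
ee_pos: [469.4, 77.3, 70.3]
orientation: [2.264, 2.177, 0.0]
ft_force: [-0.1, -0.1, -1.1]
width: 50.0
grasp_force: 0.0
```

```bash
python3 -c "
from h import *
plan([(468.2,79,-20,-2)])
im,d,i=snap('wrist');C=cloud(d,i)
rects(C,d,i,28,40,430,510,20,160,100,34)"
```

```text
now [469.4  77.3  70.3] yaw -2.24 t 44.6 q [ 0.14  0.4   2.03 -0.    0.71  0.18] w 50.0
(468.2, 79, -20, -2) turn [ 0.0002  0.     -0.0028] shift [ 0.0085 -0.0066  0.4514]
[316. 252.] 3962 z 32.6 [468.3  66.8] [93.5 26. ] 88.9 ray (array([468.4,  67.9]), array([92.5, 25.5]), 88.9)
```

Hook unmoved. Now down and grip.

servo_tool([
  [0,0,0,0.006,-0.005,0.2,50],
  [0,0,0,0.006,-0.005,0.38,50],
  [0,0,0,0.006,-0.005,0.45,50],
  [0,0,0,0.006,-0.005,0.45,50],
  [0,0,0,0.006,-0.005,0.45,10],
  [0,0,0,0.006,-0.005,0.45,10],
  [0,0,0,0.006,-0.005,0.45,10],
  [0,0,0,0.006,-0.005,0.45,10],
  [0,0,0,0.006,-0.005,0.45,10],
])

```text
t: 45.78
ee_pos: [468.7, 79.5, -19.5]
orientation: [2.262, 2.179, 0.002]
ft_force: [-1.3, -0.3, 7.6]
width: 26.2
grasp_force: 29.9
```

servo_tool([
  [0,0,0,0,0,-0.01,10],
  [0,0,0,-0.05,0,-0.01,10],
  [0,0,0,-0.1,-0.003,-0.01,10],
  [0,0,0,-0.15,-0.005,-0.01,10],
])

```text
t: 46.28
ee_pos: [466.3, 48.7, -18.3]
orientation: [2.262, 2.179, 0.001]
ft_force: [1.9, 2.0, -0.3]
width: 25.9
grasp_force: 29.9
```

```bash
python3 - <<'E'
from h import *
plan([(460.5,-110,-18,-2)]);o=ctrl.get_obs();print(o['grasp_force'],o['ft_force'])
E
```

```text
now [466.3  48.7 -18.3] yaw -2.15 t 46.275 q [ 0.08  0.57  2.07 -0.    0.5   0.12] w 25.9
(460.5, -110, -18, -2) turn [ 0.0007 -0.0001 -0.0018] shift [-7.94e-01  7.00e-04 -1.30e-03]
29.9203222990036 [ 1.85432806  1.95535859 -0.30527352]
```

servo_tool([
  [0,0,0,-0.1,0,0,10],
  [0,0,0,-0.2,0,0,10],
  [0,0,0,-0.3,0,0,10],
  [0,0,0,-0.4,0,0,10],
  [0,0,0,-0.5,0,0,10],
  [0,0,0,-0.6,0,0,10],
  [0,0,0,-0.7,0,0,10],
  [0,0,0,-0.8,0,0,10],
  [0,0,0,-0.9,0,0,10],
  [0,0,0,-0.97,0,0,10],
])

```text
t: 47.52
ee_pos: [456.4, -141.7, -18.5]
orientation: [-2.262, -2.171, -0.001]
ft_force: [5.9, 39.5, 10.9]
width: 26.7
grasp_force: 30.1
```

servo_tool([
  [0,0,0,-0.025,0,0,10],
  [0,0,0,-0.05,0,0,10],
])

```text
t: 47.78
ee_pos: [455.5, -149.9, -18.6]
orientation: [-2.259, -2.171, -0.001]
ft_force: [5.2, 40.5, 10.9]
width: 26.7
grasp_force: 30.1
```

servo_tool([
  [0,0,0,-0.015,0,0,10],
  [0,0,0,-0.03,0,0,10],
])

```text
t: 48.02
ee_pos: [457.2, -158.6, -18.3]
orientation: [-2.26, -2.179, -0.001]
ft_force: [2.8, 4.4, 3.3]
width: 26.4
grasp_force: 29.9
```

```bash
python3 - <<'E'
from h import *
plan([]);o=ctrl.get_obs();print(o['grasp_force'],o['ft_force'])
E
```

```text
now [ 457.2 -158.6  -18.3] yaw -2.09 t 48.025 q [-0.36  0.58  2.04  0.    0.52 -0.33] w 26.4
29.908280968666077 [2.81816974 4.44108229 3.29868576]
```

The force reached 40 N from y≈−142 and then dropped. I need to check whether the hook slipped in the grip.

```bash
python3 - <<'E'
from h import *
im,d,i=snap('wrist','w8.png');C=cloud(d,i);o=ctrl.get_obs();R=Ro.from_rotvec(o['orientation']).as_matrix();L=(C-np.array(o['ee_pos']))@R
m=(abs(L[...,1])<15)&(L[...,0]>5)&(L[...,0]<60)&(C[...,2]>25)&(C[...,2]<45)&(d>0)
P=L[m];print('handle back end tool x',np.percentile(P[:,0],[1,50,99]).round(1),'y',np.percentile(P[:,1],[1,99]).round(1),'z',C[m][:,2].mean())
out=[]
for n in('scene','side'):
    a,_,j=snap(n); u,v=proj(j,(459,-200,40)).round().astype(int)
    out.append(cv2.resize(a[v-50:v+50,u-70:u+70,::-1],None,fx=2.8,fy=2.8,interpolation=cv2.INTER_CUBIC))
cv2.imwrite('pics/c8.png',np.hstack(out))
E
```

```text
handle back end tool x [ 5.6 31.2 54.7] y [-14.   13.6] z 35.600475160868754
```

View pics/c8.png

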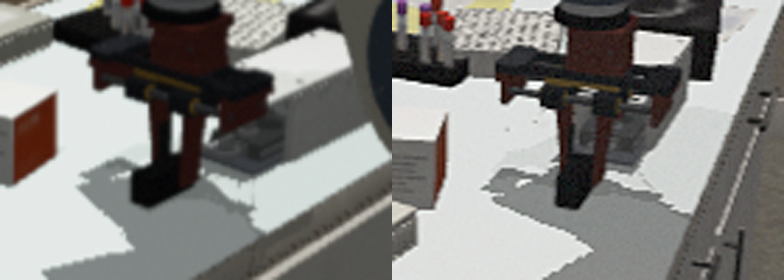

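The hook slid back 20 mm in the fingers. I'll let go, regrip it at its middle and measure again.

servo_tool([
  [0,0,0,0.01,0,0.01,26],
  [0,0,0,0.01,0,0.01,50],
  [0,0,0,0.01,0,0.01,50],
  [0,0,0,0.01,0,0.01,50],
  [0,0,0,0.06,0,-0.2,50],
  [0,0,0,0.1,0,-0.45,50],
  [0,0,0,0.1,0,-0.45,50],
  [0,0,0,0.1,0,-0.45,50],
])

```text
t: 49.18
ee_pos: [458.3, -140.3, 71.4]
orientation: [-2.263, -2.179, 0.0]
ft_force: [0.3, 0.3, -0.6]
width: 50.0
grasp_force: 0.0
```

```bash
python3 - <<'E'
from h import *
plan([]);print(ctrl.get_obs()['ft_force'])
im,d,i=snap('wrist');C=cloud(d,i)
rects(C,d,i,27,42,420,510,-200,-60,100,34)
m=(C[...,2]>27)&(C[...,2]<42)&(abs(C[...,0]-461)<30)&(C[...,1]>-175)&(C[...,1]<-60)&(d>0)&(im.max(2)<70)
P=C[m];A=np.c_[P[:,:2]-P[:,:2].mean(0),np.ones(len(P))];print('plane',np.linalg.lstsq(A,P[:,2],rcond=None)[0].round(3),P.mean(0).round(1))
r=cv2.minAreaRect(P[:,:2].astype('float32'));print(r)
a,d2,j=snap('scene');C2=cloud(d2,j)
m=(C2[...,2]>40)&(C2[...,2]<60)&(abs(C2[...,0]-455)<35)&(C2[...,1]<-270)&(C2[...,1]>-480)&(d2>0);print('knob pts',m.sum(),C2[m].round()[:8].tolist())
E
```

```text
now [ 458.3 -140.3   71.4] yaw -2.15 t 49.175 q [-0.32  0.4   2.03 -0.    0.71 -0.28] w 50.0
[ 0.26155773  0.29687946 -0.55035452]
[318. 255.] 3976 z 33.5 [ 458.3 -153. ] [94.1 26. ] 87.2 ray (array([ 458.4, -152.3]), array([94.8, 25.6]), 87.1)
plane [ 1.0000e-03 -3.1000e-02  3.3643e+01] [ 458.9 -138.9   33.6]
((458.97808837890625, -140.41531372070312), (68.82274627685547, 25.09124755859375), 87.9120864868164)
knob pts 17 [[452.0, -348.0, 40.0], [460.0, -282.0, 46.0], [453.0, -276.0, 49.0], [458.0, -275.0, 45.0], [456.0, -276.0, 45.0], [453.0, -276.0, 46.0], [450.0, -277.0, 47.0], [448.0, -280.0, 46.0]]
```

The hook is pitched slightly, with its tip up about 3 mm. The low tip must have caught the store's floor sill. The tray is still about 22 mm short of home. I'll regrip, lift 6 mm so the tip stays in the ring but clears the sill, and push on.

servo_tool([
  [0,0,0,0,0.002,0.2,50],
  [0,0,0,0,0.002,0.38,50],
  [0,0,0,0,0.002,0.45,50],
  [0,0,0,0,0.002,0.45,50],
  [0,0,0,0,0.002,0.45,10],
  [0,0,0,0,0.002,0.45,10],
  [0,0,0,0,0.002,0.45,10],
  [0,0,0,0,0.002,0.45,10],
  [0,0,0,0,0.002,0.45,10],
])

```text
t: 50.4
ee_pos: [459.7, -140.6, -17.5]
orientation: [2.262, 2.178, 0.001]
ft_force: [-1.5, -1.4, 7.9]
width: 25.7
grasp_force: 30.0
```

servo_tool([
  [0,0,0,0,0,-0.015,10],
  [0,0,0,0,0,-0.028,10],
  [0,0,0,-0.03,0,-0.028,10],
  [0,0,0,-0.06,0.002,-0.028,10],
])

```text
t: 50.9
ee_pos: [458.8, -152.6, -12.8]
orientation: [-2.263, -2.179, 0.0]
ft_force: [0.2, 1.3, -0.5]
width: 25.8
grasp_force: 30.0
```

```bash
python3 - <<'E'
from h import *
plan([]);o=ctrl.get_obs();print(o['grasp_force'],o['ft_force'])
E
```

```text
now [ 458.8 -152.6  -12.8] yaw -2.16 t 50.9 q [-0.35  0.57  2.04  0.    0.53 -0.31] w 25.8
29.98973160982132 [ 0.16322781  1.33014847 -0.46456622]
```

servo_tool([
  [0,0,0,-0.025,0,0,10],
  [0,0,0,-0.045,0,0,10],
])

```text
t: 51.15
ee_pos: [458.5, -161.8, -12.8]
orientation: [-2.263, -2.178, 0.0]
ft_force: [1.0, 10.0, 0.1]
width: 25.5
grasp_force: 30.0
```

servo_tool([
  [0,0,0,-0.01,0,0,10],
  [0,0,0,-0.02,0,0,10],
])

```text
t: 51.4
ee_pos: [457.4, -162.6, -13.0]
orientation: [-2.261, -2.174, -0.002]
ft_force: [4.2, 32.2, 5.4]
width: 25.7
grasp_force: 30.0
```

servo_tool([
  [0,0,0,-0.01,0,0,10],
  [0,0,0,-0.02,0,0,10],
])

```text
t: 51.65
ee_pos: [456.1, -164.4, -13.3]
orientation: [-2.258, -2.172, -0.001]
ft_force: [4.7, 42.1, 6.5]
width: 25.8
grasp_force: 30.0
```

Hit the stop at the predicted home position (−162). Now I'll unhook: back off to the hole's centre, lift 20 mm under the roof, and withdraw.

servo_tool([
  [0,0,0,0.03,0,0,10],
  [0,0,0,0.064,0,0,10],
  [0,0,0,0.064,0,0,10],
])

```text
t: 52.02
ee_pos: [458.9, -156.7, -12.7]
orientation: [2.262, 2.179, -0.0]
ft_force: [-0.1, -0.8, -1.7]
width: 25.7
grasp_force: 29.9
```

servo_tool([
  [0,0,0,0,0,-0.03,10],
  [0,0,0,0,0,-0.07,10],
  [0,0,0,0,0,-0.105,10],
  [0,0,0,0,0,-0.105,10],
])

```text
t: 52.52
ee_pos: [459.4, -157.0, 9.1]
orientation: [2.262, 2.178, 0.001]
ft_force: [-0.3, -0.9, -0.9]
width: 26.4
grasp_force: 29.9
```

```bash
python3 - <<'E'
from h import *
im,d,i=snap('wrist');C=cloud(d,i);o=ctrl.get_obs();R=Ro.from_rotvec(o['orientation']).as_matrix();L=(C-np.array(o['ee_pos']))@R
m=(abs(L[...,1])<15)&(L[...,0]>5)&(L[...,0]<60)&(abs(L[...,2]+53)<9)&(d>0)
P=L[m];print('back end',np.percentile(P[:,0],[1,99]).round(1),'y',np.percentile(P[:,1],[1,99]).round(1),'top z',C[m][:,2].mean())
plan([]);print(o['grasp_force'],o['ft_force'])
E
```

```text
back end [ 5.4 36.1] y [-14.  14.] top z 59.731563629290015
now [ 459.2 -156.8    8.7] yaw -2.17 t 52.575 q [-0.35  0.53  2.03 -0.    0.58 -0.32] w 25.8
29.915275275707245 [-0.4617635   0.38626963 -1.17898348]
```

servo_tool([
  [0,0,0,0.05,0,0,10],
  [0,0,0,0.1,0,0,10],
  [0,0,0,0.2,0,0,10],
  [0,0,0,0.35,0,0,10],
  [0,0,0,0.5,0,-0.1,10],
  [0,0,0,0.7,0,-0.4,10],
  [0,0,0,0.7,0,-0.4,10],
  [0,0,0,0.7,0,-0.4,10],
])

```text
t: 53.58
ee_pos: [464.2, -16.2, 88.4]
orientation: [2.261, 2.18, 0.001]
ft_force: [0.3, 0.1, -1.4]
width: 25.7
grasp_force: 29.9
```

```bash
python3 - <<'E'
from h import *
a,d2,j=snap('scene');C2=cloud(d2,j)
# tray front face and knob d as seen under the roof
for lo,hi in((40,52),(12,24)):
    m=(C2[...,2]>lo)&(C2[...,2]<hi)&(abs(C2[...,0]-456)<28)&(C2[...,1]<-232)&(C2[...,1]>-480)&(d2>0);P=C2[m];print(lo,m.sum(),np.percentile(P[:,1],[50,80,95,99]).round() if m.sum() else '')
plan([(440,40,90,46),(447.7,158,90,95),(447.7,158,20,95)])
o=ctrl.get_obs();print(o['grasp_force'],o['ft_force'])
x=a[180:270,370:480];cv2.imwrite('pics/c9.png',cv2.resize(x[:,:,::-1],None,fx=6,fy=6,interpolation=cv2.INTER_CUBIC))
E
```

```text
40 7 [-296. -293. -292. -292.]
12 112 [-281. -265. -253. -250.]
now [463.5 -16.7  87.6] yaw -2.12 t 53.625 q [-0.06  0.35  2.05 -0.    0.74 -0.02] w 25.4
(440, 40, 90, 46) turn [-5.000e-04 -1.000e-04 -5.599e-01] shift [ 0.2788 -0.1281 -0.0118]
(447.7, 158, 90, 95) turn [ 0.      0.     -0.5701] shift [0.3822 0.4512 0.    ]
(447.7, 158, 20, 95) turn [0. 0. 0.] shift [0.   0.   0.35]
29.915151000022888 [-0.09122473 -0.14805245 -0.27388633]
```

Knob d's front is at y≈−293, so its centre is ≈ −301 against −302 expected at home. The tray is home. Now the hook goes back to its holder.

servo_tool([
  [0,0,-0.11,0.06,-0.02,0,10],
  [0,0,-0.22,0.12,-0.05,0,10],
  [0,0,-0.33,0.18,-0.08,-0.01,10],
  [0,0,-0.44,0.24,-0.11,-0.01,10],
  [0,0,-0.56,0.279,-0.128,-0.01,10],
  [0,0,-0.56,0.279,-0.128,-0.01,10],
])

```text
t: 54.38
ee_pos: [439.4, 39.5, 88.9]
orientation: [-1.179, -2.909, 0.002]
ft_force: [-0.1, -0.8, -0.6]
width: 25.5
grasp_force: 29.9
```

servo_tool([
  [0,0,-0.11,0.07,0.09,0,10],
  [0,0,-0.22,0.14,0.18,0,10],
  [0,0,-0.33,0.22,0.27,0,10],
  [0,0,-0.44,0.3,0.36,0,10],
  [0,0,-0.57,0.382,0.451,0,10],
  [0,0,-0.57,0.382,0.451,0,10],
  [0,0,-0.57,0.382,0.451,0,10],
])

```text
t: 55.25
ee_pos: [448.0, 157.0, 89.6]
orientation: [0.128, -3.138, 0.001]
ft_force: [-0.2, -0.6, -0.6]
width: 26.1
grasp_force: 29.9
```

```bash
python3 - <<'E'
from h import *
plan([(448.3,158.8,12,95)])
o=ctrl.get_obs();print(o['grasp_force'],o['ft_force'])
E
```

```text
now [448.  157.   89.6] yaw 94.68 t 55.25 q [ 0.31  0.36  2.03 -0.    0.75 -1.34] w 26.1
(448.3, 158.8, 12, 95) turn [-0.0004 -0.001  -0.0037] shift [-0.0027  0.0091  0.3882]
29.915290474891663 [-0.19140448 -0.63814006 -0.64062797]
```

servo_tool([
  [0,0,-0.004,-0.002,0.007,0.15,10],
  [0,0,-0.004,-0.002,0.007,0.3,10],
  [0,0,-0.004,-0.002,0.007,0.385,10],
  [0,0,-0.004,-0.002,0.007,0.385,10],
  [0,0,-0.004,-0.002,0.007,0.385,10],
])

```text
t: 55.88
ee_pos: [449.1, 158.9, 13.7]
orientation: [-0.142, 3.138, 0.0]
ft_force: [-0.8, 0.2, -2.1]
width: 26.0
grasp_force: 29.9
```

```bash
python3 - <<'E'
from h import *
plan([(448.3,158.8,-11,95)])
im,d,i=snap('wrist');C=cloud(d,i);o=ctrl.get_obs()
rects(C,d,i,9,17,390,470,120,200,100,14)
m=(C[...,2]>60-12)&(C[...,2]<75)&(abs(C[...,1]-158)<16)&(C[...,0]>405)&(C[...,0]<440)&(d>0)&(im.max(2)<60)
P=C[m];print(np.percentile(P,[1,99],axis=0).round(1))
E
```

```text
now [449.1 158.9  13.7] yaw 95.17 t 55.875 q [ 0.32  0.51  2.05 -0.    0.58 -1.35] w 26.0
(448.3, 158.8, -11, 95) turn [0.     0.0003 0.002 ] shift [ 0.0041 -0.0002  0.1235]
[316. 220.] 1960 z 12.8 [427.2 155.7] [48.7 44.1] 5.0 ray (array([426.9, 155.7]), array([48.5, 43.6]), 5.2)
[[411.6 142.6  49.8]
 [439.7 173.1  71.1]]
```

servo_tool([
  [0,0,0,0.001,-0.005,0.04,10],
  [0,0,0,0.001,-0.005,0.08,10],
  [0,0,0,0.001,-0.005,0.12,10],
  [0,0,0,0.001,-0.005,0.125,10],
])

```text
t: 56.42
ee_pos: [448.0, 158.2, -12.5]
orientation: [0.145, -3.137, 0.001]
ft_force: [0.0, 0.4, -1.4]
width: 25.8
grasp_force: 29.9
```

servo_tool([
  [0,0,0,0,0,0.006,10],
  [0,0,0,0,0,0.011,10],
])

```text
t: 56.68
ee_pos: [448.7, 158.2, -13.5]
orientation: [-0.146, 3.138, -0.001]
ft_force: [-0.8, -3.4, 8.9]
width: 26.1
grasp_force: 30.0
```

The floor contact came as predicted (8.9 N). Releasing and retreating.

servo_tool([
  [0,0,0,0,0,0,45],
  [0,0,0,0,0,0,45],
  [0,0,0,0,0,0,45],
  [0,0,0,0,0,0,45],
  [0,0,0,0,0,-0.1,45],
  [0,0,0,0,0,-0.4,45],
  [0,0,0,0,0,-0.8,45],
  [0,0,0,0,0,-0.8,45],
  [0,0,0,0,0,-0.8,45],
])

```text
t: 57.8
ee_pos: [449.6, 158.7, 147.5]
orientation: [-0.145, 3.135, 0.002]
ft_force: [-0.7, -0.1, -0.0]
width: 45.4
grasp_force: 0.0
```

```bash
python3 - <<'E'
from h import *
plan([])
im,d,i=snap('wrist');C=cloud(d,i)
m=(C[...,2]>30)&(C[...,2]<45)&(abs(C[...,0]-450)<50)&(abs(C[...,1]-158)<30)&(d>0)&(im.max(2)<70)
P=C[m];print(cv2.minAreaRect(P[:,:2].astype('float32')),P[:,2].mean().round(1))
rects(C,d,i,9,17,390,500,120,200,100,14)
a,d2,j=snap('scene');C2=cloud(d2,j)
for q in((457,-236,82),): print(proj(j,q))
x=np.hstack([cv2.resize(a[170:260,370:480],None,fx=3.5,fy=4,interpolation=cv2.INTER_CUBIC),cv2.resize(a[240:330,235:345],None,fx=3.5,fy=4,interpolation=cv2.INTER_CUBIC)])
cv2.imwrite('pics/fin.png',x[:,:,::-1])
E
```

```text
now [449.6 158.7 147.5] yaw 95.3 t 57.8 q [ 0.31  0.27  1.99  0.    0.88 -1.35] w 45.4
((446.93310546875, 157.46661376953125), (70.74771118164062, 25.65502166748047), 5.438998222351074) 37.7
[317. 215.] 1244 z 12.8 [447.8 157.7] [89.1 44.1] 5.0 ray (array([447.4, 157.6]), array([88.2, 43.7]), 5.3)
[388.22740755 213.82336796]
```

View pics/fin.png

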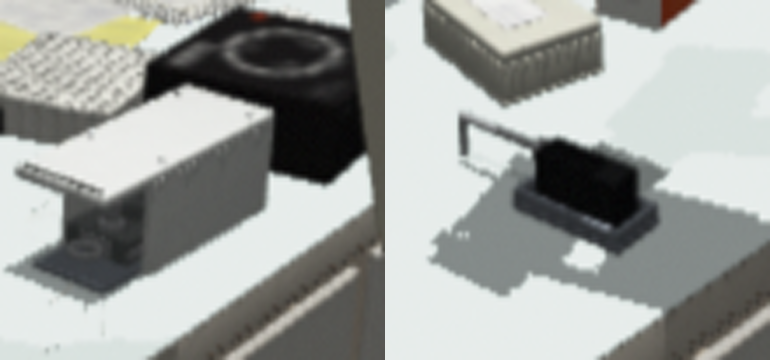

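```bash
python3 - <<'E'
from h import *
for n in('scene','side'):
    old=cv2.imread(f'pics/{n}0.png');im,d,i=snap(n);new=np.ascontiguousarray(im[:,:,::-1])
    u,v=proj(i,(456,-267,17)).round().astype(int);print(n,u,v)
    t=cv2.resize(old[v-5:v+6,u-9:u+10],None,fx=4,fy=4,interpolation=cv2.INTER_CUBIC);s=cv2.resize(new[v-10:v+11,u-14:u+15],None,fx=4,fy=4,interpolation=cv2.INTER_CUBIC)
    _,mx,_,p=cv2.minMaxLoc(cv2.matchTemplate(s,t,cv2.TM_CCOEFF_NORMED));print('match',round(mx,3),'shift px',(np.array(p)-20)/4,'10 mm =',(proj(i,(456.4,-257,17))-proj(i,(456,-267,17))).round(1))
E
```

```text
scene 394 232
match 0.993 shift px [0. 0.] 10 mm = [-2.1  1. ]
side 366 219
match 0.894 shift px [0. 0.] 10 mm = [-0.9  1.1]
```

The eye is exactly where it was at the start, so the tray is home. Handing in.

```bash
python3 -c "
from workcell import ctrl
print(ctrl.close_job())"
```

```text
the job is handed in; nothing more can be done
None
```

I handed the job in at about 58 s with weights a, b and d upright in their own pockets (c was not there), the tray pushed fully home and the hook lying in its holder; the hook tip snagged once on the push home (about 40 N) and slid in the grip, so I regripped it and finished the push.

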